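# Lay the search coil down and plug it in

### The arm

A 6-joint arm with a two-finger parallel gripper is mounted at the origin on a cart in front of the work surface, level with it; the furniture and walls round the work are solid. World frame = base frame: x ahead of the robot, y to its left, z up, the work surface at z = 0. Lengths are in m, angles in rad, forces in N, time in s.
With the tool pointing down it reaches from about 0.275 to 0.875 m from the base axis. Payload 12.5 kg.
Tool frame: the origin (TCP) lies on the centre line of the jaws, within the pads' length; the fingertips stand 25 mm ahead of it and the grasp point (between the pads) lies 6 mm ahead of it; z points along the fingers, y is the direction in which the jaws open and shut (so a half turn about z gives the same grasp; the last joint's range is limited). The gripper opens to 85 mm and grips with 20 to 120 N. Pads are 22 mm wide; open, the fingers measure 114 mm over their backs; the gripper's body (76 mm by 85 mm) begins 54 mm behind the grasp point. The pads swing forward as they close: fully open they stand 13 mm farther back than shut.
Start: joints at [1.128, 0.351, 1.652, -0, 1.139, -0.085], TCP at [0.193, 0.515, 0.231] pointing down, gripper open.
Joint ranges: [-2.75, 2.75], [-0.79, 2.1], [0.01, 2.65], [-1.57, 4.71], [0.07, 3.14], [-2.87, 2.87]. Speed limits (rad/s): [2.22, 2.22, 2.79, 3.14, 3.14, 3.14].

### API

Orientations are given as a 3x3 rotation matrix whose columns are the frame's x, y, z axes.
In Python, from station import bot gives the robot as it stands. The module is installed in compiled form; this text tells all that it offers.
- The arm moves only by the tool drive_tool, never from a script. Its argument "series" is a list of rows, each an object of numbers: "dx", "dy", "dz": the shift along the world's x, y, z in mm; "ax", "ay", "az": the turn, a rotation vector about the world's x, y, z in rad; "jaw": the opening, from 0 (shut) to 1 (fully open). In form: [{"dx": .., "dy": .., "dz": .., "ax": .., "ay": .., "az": .., "jaw": ..}, ...]. A call has 1 to 20 rows; each row is the pose to reach, as a shift and turn from the pose commanded when the call began; what a row does not reach only later rows make up. A row lasts 1/10 s, in which the tool goes at most 50 mm and 8.59 degrees, less where a joint would pass 70% of its speed; a pose out of reach is approached as far as the arm can. A call with a gripper value outside its range is refused whole. The fingers move at their own pace and stop on an object; "force" is the grip in N (left out, the last holds). Time passes only in rows, so rows that repeat a pose let the fingers close. It gives the time, the measured TCP pose, the force and the opening at its end, in the units of the state.
- bot.sense(): the state, without advancing time (a new reading comes with each control period).
- bot.get_image(name): name is "side" or "top"; returns (picture, depth): 480x640x3 uint8, blue, green, red; 480x640 float32, m along the optical axis (not along the pixel's ray), 0 where there is no reading.
- bot.get_calibration(name): a dict with "fovy" (degrees; the focal length in pixels is half the picture's height over the tangent of half this angle, whatever the lens; pixels are square), "cx", "cy" (the principal point, pixels), "k1" (the pictures are not rectified: a ray, as slopes to the right and down, at radius r is drawn at 1 + k1 r^2 times it, then the intrinsics apply), "camera_from_world" (4x4, takes a point from world to camera coordinates). Camera axes: x right, y up, looking along -z (the intrinsics and any distortion apply to the point x, -y, -z); pixel columns grow to the right and rows downward; lengths in m; the calibration is good to about 2 mm. A picture is of the moment at which its call begins. get_calibration takes no time and is no camera call.
- bot.job_done(): hands the job in, once; it reports no verdict.
The state is a dict: "time_s": time; "q": joint angles; "joint_velocities": joint speeds; "effort": joint torques, N m; "eef_pos": TCP position; "eef_rot": TCP orientation; "ft_force": force on the tool from outside, world axes, zero at the start; "wrist_torque": the same for the moment, N m; "opening": opening from 0.0 (shut) to 1.0 (fully open).
Only numpy, scipy, OpenCV 4.12 (cv2) and the standard library are available. Lean on these libraries where they do the work, as an engineer would, in place of code of your own. Each camera call takes 0.05 s, during which the arm holds its last target.

### The job

The vertical reading is done, so bring the search coil into its horizontal position: tip it over towards the open end of its stand's channel with the fingertips so that it comes down gently onto its side in the channel, supported all the way and never left to fall. Then push its free end along the channel until its foot is fully home on the contact pins, flat against the terminal block. Do not grip or squeeze the coil, shove it hard or lift it off the stand, and leave the instruments standing around alone.

Things in the scene. Friction and masses are not known exactly. Their poses are not given: they have to be found in the camera images.
- stand: Fixed coil stand: aluminium channel 190 mm long on two cross-feet (124 mm wide, up to 29 mm high). Origin on the table under the channel's middle; x along the channel, to the terminal block (towards the robot's right); z up. Channel floor 70 mm above the table, 49 mm wide, from x = -95 to +95 mm; side walls rise 14 mm above the floor
- rail_front (a point): Middle of the channel floor's open end, on the robot's left (x = -95 mm on the stand), 70 mm above the table; free space before it and below it; axes as the stand's
- stop (a point): Middle of the terminal block's face at the channel's right-hand end (x = +95 mm on the stand), 18 mm above the floor; axes as the stand's. Two 6 mm brass contact pins stand 11 mm out of it along the channel, 11 mm to each side of this point. The black block is 61 mm wide, 16 mm thick, its top 48 mm above the floor, two binding posts on it 17 mm higher
- coil: Loose search coil, 0.2 to 0.42 kg, evenly heavy: copper winding (31 x 41 mm) between black cheeks of 36 x 46 mm, 200 mm long. It starts standing on end in the channel. Origin in the middle of the foot's underside, z to its top, x (36 mm thick) to the block while it stands, y across (46 mm, 1.5 mm play to each wall). Leaning past 10 degrees it falls by itself if nothing is under it
- coil_foot (a point): Middle of the underside of the coil's foot, the face that goes flat against the terminal block; axes as the coil's. The foot cheek is 18 mm thick, with two sockets 10 mm wide, 14 mm deep, 22 mm apart, for the pins. The standing foot is 18 to 28 mm in front of the block; once tipped, its underside is about 54 to 64 mm from it
- coil_edge (a point): Middle of the foot's lower edge on the side of the channel's open end, over which the coil tips; it stays on the channel floor all the time
- coil_top (a point): Middle of the coil's flat top end (top cheek 12 mm thick); axes as the coil's. When the coil has been laid down this end sticks out 64 to 74 mm beyond the channel's open end, its underside 70 mm above the table; when home, 10 mm. Only friction holds the coil there: 1 to 5 N slides it along
- compass: Round black pocket compass, 48 mm across, 12 mm high, lying on the table; leave alone
- level: White spirit level, 14 x 80 x 14 mm (long along its y), lying on the table; leave alone
- dip_circle: Dip circle on a black T-foot, 142 x 196 mm, 129 mm high, on the table; leave alone
- watch: White stopwatch, 76 x 53 mm, 14 mm high, lying on the table; leave alone

How it is judged:
On the way:
1. the coil lies on its side in the channel (angle between coil's own z axis and vertical above 1.5 rad and angle between coil's own x axis and vertical below 0.1 rad), for 0.2 s.
At the end, for the whole second after the job is handed in: The coil lies flat in the channel (within 3 degrees), its foot over both contact pins and within 3 mm of the terminal block's face, at rest and let go (x of coil_foot in the frame of stop above -0.003 m and distance between coil_foot and stop below 0.005 m and angle between coil's own x axis and vertical below 0.05 rad and angle between the z axis of coil and the x axis of stand, either way round below 0.05 rad and linear speed of coil below 0.01 m/s and angular speed of coil below 0.05 rad/s); the robot touches nothing.
It fails at once if the coil falls or is slammed down (over 2.5 rad/s, about 0.5 m/s at its top end, in the last 18 degrees before it lies) (angle between coil's own z axis and vertical above 1.25 rad and angular speed of coil above 2.5 rad/s).
It fails at once if the coil is lifted: the edge it tips over is 15 mm or more above the channel floor (height (world z) of coil_edge above 0.085 m).
It fails at once if the coil is gripped, squeezed or pushed with more than 45 N (contact force between the fingers and coil above 45 N).
It fails at once if the compass, spirit level, dip circle or stopwatch is moved by more than 10 mm (distance of any of compass, level, dip_circle, watch from where it was at the start of the episode above 0.01 m).
It also fails if it takes over 61 s, if anything falls off the work surface, if the arm or the gripper's body presses on something with over 40 N, if the wrist force passes 120 N, or if a joint passes its speed limit or range.

## Working session

There is one attempt and no reset: what is moved stays moved. The work goes in short steps, Python scripts to look and compute and a tool call to move; the robot and the scene stay as the last step left them, time stands still between calls to the robot, and variables do not carry over. Pictures are saved under pics/ and viewed, and the job is handed in when it is done.

Besides the shell and the picture viewer there is one more tool, called after ">>>" as name(argument=value, ...) on one line, values as JSON. drive_tool: Moves the arm, as the interface text tells. Its arguments: {"type":"object","properties":{"series":{"type":"array"},"force":{"type":"number"}},"required":["series"]}

```bash
mkdir -p pics; cat > h.py <<'E'
import numpy as np, cv2
from station import bot
def grab(n,tag):
    im,d=bot.get_image(n); cv2.imwrite(f'pics/{tag}.png',im); np.savez(f'pics/{tag}.npz',d=d,im=im); return im,d
def cal(n):
    c=bot.get_calibration(n); f=240/np.tan(np.radians(c['fovy'])/2)
    return f,c['cx'],c['cy'],c['k1'],np.array(c['camera_from_world'])
def cloud(n,d):
    f,cx,cy,k1,T=cal(n)
    v,u=np.mgrid[0:480,0:640]
    K=np.array([[f,0,cx],[0,f,cy],[0,0,1.]])
    p=cv2.undistortPoints(np.stack([u.ravel(),v.ravel()],1).astype(np.float64)[:,None],K,np.array([k1,0,0,0.]))[:,0]
    z=d.ravel().astype(float)
    P=np.stack([p[:,0]*z,-p[:,1]*z,-z],1)
    R=T[:3,:3];W=(P-T[:3,3])@R
    W[z==0]=np.nan
    return W.reshape(480,640,3)
def proj(n,P):
    f,cx,cy,k1,T=cal(n)
    C=np.atleast_2d(P)@T[:3,:3].T+T[:3,3]
    s=np.stack([C[:,0]/-C[:,2],-C[:,1]/-C[:,2]],1); r2=(s**2).sum(1,keepdims=True)
    s=s*(1+k1*r2); return s*f+[cx,cy]
E
python3 - <<'E'
from h import *
for n in('side','top'):
    im,d=grab(n,n+'0'); print(n,cal(n)[:4]); T=cal(n)[4]; print(-T[:3,:3].T@T[:3,3], T[:3,:3].round(2).tolist())
print(bot.sense())
E
```

```text
side (np.float64(449.73645580950136), 321.61032050378384, 237.72840924314295, -0.09930404412972182)
[0.57543296 0.81814731 0.84026292] [[-1.0, 0.06, 0.01], [-0.03, -0.62, 0.79], [0.05, 0.78, 0.62]]
top (np.float64(589.7332315834984), 330.6477599875434, 241.1010272428292, -0.0524992320388004)
[ 0.30895608 -0.03657526  1.78221129] [[0.0, -1.0, -0.02], [0.99, -0.0, 0.14], [-0.14, -0.02, 0.99]]
{'time_s': 0.1, 'q': array([ 1.12840298e+00,  3.51156057e-01,  1.65236965e+00,  2.99783985e-06,
        1.13912473e+00, -8.45943727e-02]), 'joint_velocities': array([ 0.00066901, -0.00177286, -0.00015206, -0.00082491,  0.00286862,
       -0.00296821]), 'effort': array([ 6.72232836e-04, -5.06842732e+01, -2.91875786e+01, -6.13247676e-05,
        2.75166072e-03, -5.27119835e-05]), 'eef_pos': array([0.19245732, 0.51489895, 0.23092304]), 'eef_rot': array([[-9.36669462e-01,  3.50214381e-01, -4.55302357e-04],
       [ 3.50214665e-01,  9.36668979e-01, -9.54786126e-04],
       [ 9.20877620e-05, -1.05377257e-03, -9.99999441e-01]]), 'ft_force': array([-0.30207034,  0.46724168, -0.28487104]), 'wrist_torque': array([ 0.01165247,  0.02910235, -0.02076353]), 'opening': 0.9981213641104445}
```

View pics/side0.png

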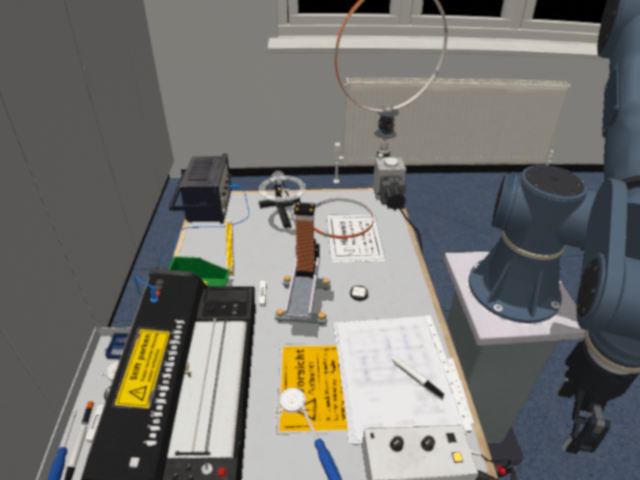

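View pics/top0.png

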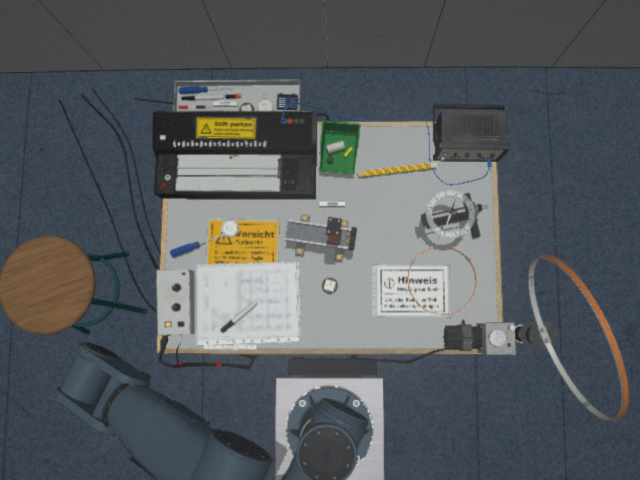

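The side picture shows the coil standing at (305,245), in a channel that opens towards the camera at (303,315). In the top picture the stand spans (287,230) to (355,240). The dip circle is beyond it at right, with the compass at (330,285) and the level at (332,204). Next I'll measure positions.

```bash
python3 - <<'E'
from h import *
for n,box in(('side',(260,190,350,330)),('top',(275,205,365,265))):
    z=np.load(f'pics/{n}0.npz'); W=cloud(n,z['d']); im=z['im']
    a,b,c,e=box
    crop=cv2.resize(im[b:e,a:c],None,fx=600/(e-b) if n=='side' else 8,fy=600/(e-b) if n=='side' else 8,interpolation=cv2.INTER_CUBIC)
    if n=='top': crop=cv2.resize(im[b:e,a:c],(720,480),interpolation=cv2.INTER_CUBIC)
    cv2.imwrite(f'pics/{n}0c.png',crop)
    if n=='top':
        for v in range(212,264,4): print(v,[tuple((W[v,u]*1000).round().astype(int)) for u in range(284,362,6)])
E
```

```text
212 [(np.int64(647), np.int64(137), np.int64(4)), (np.int64(648), np.int64(119), np.int64(-2)), (np.int64(648), np.int64(100), np.int64(-2)), (np.int64(648), np.int64(82), np.int64(-1)), (np.int64(646), np.int64(63), np.int64(7)), (np.int64(646), np.int64(44), np.int64(10)), (np.int64(648), np.int64(26), np.int64(-3)), (np.int64(648), np.int64(8), np.int64(-2)), (np.int64(646), np.int64(-11), np.int64(6)), (np.int64(648), np.int64(-29), np.int64(-5)), (np.int64(647), np.int64(-47), np.int64(2)), (np.int64(647), np.int64(-66), np.int64(1)), (np.int64(647), np.int64(-84), np.int64(0))]
216 [(np.int64(635), np.int64(137), np.int64(3)), (np.int64(636), np.int64(119), np.int64(-5)), (np.int64(637), np.int64(101), np.int64(-8)), (np.int64(631), np.int64(80), np.int64(21)), (np.int64(631), np.int64(62), np.int64(23)), (np.int64(635), np.int64(45), np.int64(-2)), (np.int64(636), np.int64(26), np.int64(-3)), (np.int64(633), np.int64(8), np.int64(13)), (np.int64(636), np.int64(-11), np.int64(-3)), (np.int64(635), np.int64(-29), np.int64(-3)), (np.int64(635), np.int64(-47), np.int64(2)), (np.in
[... 5927 characters left out ...]
(-47), np.int64(1)), (np.int64(511), np.int64(-65), np.int64(3)), (np.int64(513), np.int64(-84), np.int64(-13))]
260 [(np.int64(499), np.int64(135), np.int64(4)), (np.int64(499), np.int64(117), np.int64(3)), (np.int64(499), np.int64(99), np.int64(1)), (np.int64(499), np.int64(81), np.int64(2)), (np.int64(500), np.int64(63), np.int64(-5)), (np.int64(499), np.int64(44), np.int64(3)), (np.int64(499), np.int64(26), np.int64(0)), (np.int64(499), np.int64(8), np.int64(3)), (np.int64(500), np.int64(-10), np.int64(-7)), (np.int64(497), np.int64(-29), np.int64(20)), (np.int64(500), np.int64(-47), np.int64(-5)), (np.int64(499), np.int64(-65), np.int64(-3)), (np.int64(498), np.int64(-83), np.int64(7))]
```

View pics/side0c.png

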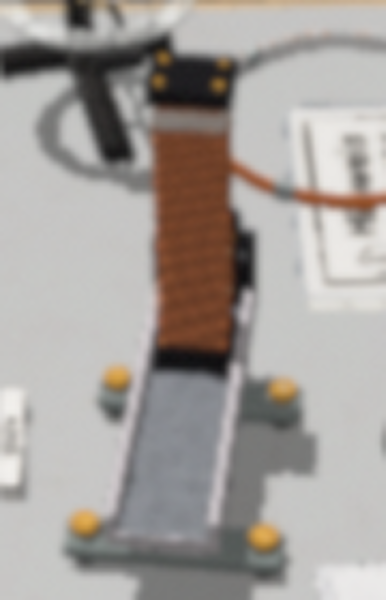

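View pics/top0c.png

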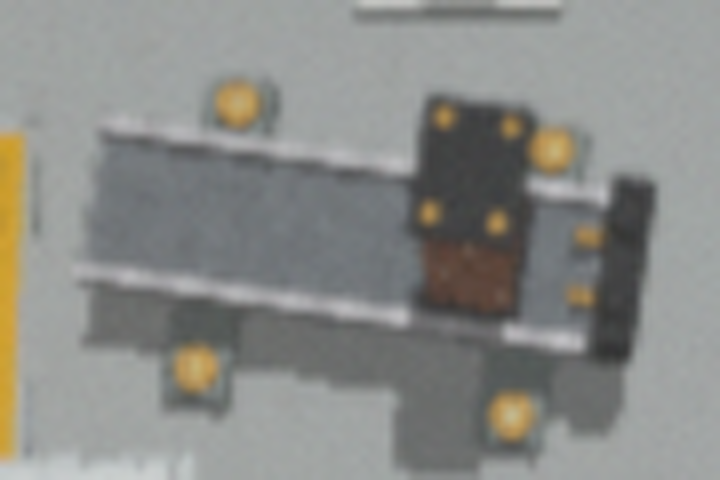

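```bash
cat >> h.py <<'E'
def bp(n,uv,z):
    f,cx,cy,k1,T=cal(n); K=np.array([[f,0,cx],[0,f,cy],[0,0,1.]])
    p=cv2.undistortPoints(np.array(uv,float).reshape(-1,1,2),K,np.array([k1,0,0,0.]))[:,0]
    D=np.stack([p[:,0],-p[:,1],-np.ones(len(p))],1)@T[:3,:3]; c=-T[:3,:3].T@T[:3,3]
    return c+D*((z-c[2])/D[:,2])[:,None]
E
python3 - <<'E'
from h import *
cv=lambda L:[(275+a/8-.44,205+b/8-.44) for a,b in L]
P=lambda L,z:(bp('top',cv(L),z)*1000).round(1).tolist()
print('block',P([(615,178),(655,182),(630,358),(592,352)],.118))
print('upwall',P([(102,124),(608,194)],.084))
print('lowall',P([(78,273),(588,345)],.084))
print('floorend',P([(97,150),(85,262)],.070))
print('coiltop',P([(430,97),(533,105),(517,243),(415,234)],.270))
print('screws wingnuts',P([(238,103),(552,149),(195,368),(511,415)],.029))
sc=600/140
Q=lambda L,z:(bp('side',[(260+a/sc-.4,190+b/sc-.4) for a,b in L],z)*1000).round(1).tolist()
print('side coiltop front',Q([(152,102),(227,107),(230,62),(160,52)],.270))
print('side edge',Q([(153,367),(225,374)],.070))
print('side floorend',Q([(118,528),(208,536)],.070))
E
```

```text
block [[581.8, -67.8, 118.0], [580.3, -82.1, 118.0], [517.0, -72.9, 118.0], [519.2, -59.4, 118.0]]
upwall [[607.9, 119.0, 84.0], [581.5, -65.9, 84.0]]
lowall [[552.8, 127.2, 84.0], [526.0, -58.4, 84.0]]
floorend [[600.6, 122.1, 70.0], [558.9, 126.0, 70.0]]
coiltop [[583.8, -4.9, 270.0], [581.0, -38.4, 270.0], [535.6, -33.1, 270.0], [538.7, -0.1, 270.0]]
screws wingnuts [[625.5, 72.7, 29.0], [607.5, -45.8, 29.0], [524.7, 88.2, 29.0], [506.7, -30.2, 29.0]]
side coiltop front [[581.7, 6.8, 270.0], [543.4, 12.8, 270.0], [540.2, -28.3, 270.0], [577.0, -39.3, 270.0]]
side edge [[586.0, -9.1, 70.0], [544.3, -1.4, 70.0]]
side floorend [[606.1, 116.0, 70.0], [558.3, 123.8, 70.0]]
```

>>> drive_tool(series=[{"dz": 50}, {"dz": 100, "dx": 20, "dy": -30}, {"dx": 50, "dy": -73, "dz": 110, "az": 0.05}, {"dx": 82, "dy": -119, "dz": 110, "az": 0.1}, {"dx": 110, "dy": -160, "dz": 110, "az": 0.15}, {"dx": 138, "dy": -200, "dz": 110, "az": 0.216}, {"dx": 165, "dy": -240, "dz": 110, "az": 0.216}, {"dx": 193, "dy": -281, "dz": 110, "az": 0.216}, {"dx": 220, "dy": -320, "dz": 110, "az": 0.216}, {"dx": 248, "dy": -361, "dz": 110, "az": 0.216}, {"dx": 275, "dy": -400, "dz": 110, "az": 0.216}, {"dx": 303, "dy": -440, "dz": 110, "az": 0.216}, {"dx": 325, "dy": -473, "dz": 110, "az": 0.216}, {"dx": 345, "dy": -502, "dz": 110, "az": 0.216, "jaw": 0.8}, {"dx": 360, "dy": -523, "dz": 110, "az": 0.216, "jaw": 0.8}, {"dx": 368, "dy": -534, "dz": 110, "az": 0.216, "jaw": 0.8}, {"dx": 368, "dy": -534, "dz": 110, "az": 0.216, "jaw": 0.8}, {"dx": 368, "dy": -534, "dz": 110, "az": 0.216, "jaw": 0.8}])

```text
schema error: expected keys dx, dy, dz, ax, ay, az, jaw
```

>>> drive_tool(series=[{"dx": 0, "dy": 0, "dz": 50, "ax": 0, "ay": 0, "az": 0, "jaw": 1}, {"dx": 20, "dy": -30, "dz": 90, "ax": 0, "ay": 0, "az": 0, "jaw": 1}, {"dx": 48, "dy": -70, "dz": 110, "ax": 0, "ay": 0, "az": 0.05, "jaw": 1}, {"dx": 76, "dy": -110, "dz": 110, "ax": 0, "ay": 0, "az": 0.1, "jaw": 1}, {"dx": 104, "dy": -150, "dz": 110, "ax": 0, "ay": 0, "az": 0.15, "jaw": 1}, {"dx": 132, "dy": -190, "dz": 110, "ax": 0, "ay": 0, "az": 0.2, "jaw": 1}, {"dx": 160, "dy": -231, "dz": 110, "ax": 0, "ay": 0, "az": 0.216, "jaw": 1}, {"dx": 188, "dy": -272, "dz": 110, "ax": 0, "ay": 0, "az": 0.216, "jaw": 1}, {"dx": 216, "dy": -313, "dz": 110, "ax": 0, "ay": 0, "az": 0.216, "jaw": 1}, {"dx": 244, "dy": -354, "dz": 110, "ax": 0, "ay": 0, "az": 0.216, "jaw": 1}, {"dx": 272, "dy": -395, "dz": 110, "ax": 0, "ay": 0, "az": 0.216, "jaw": 1}, {"dx": 300, "dy": -436, "dz": 110, "ax": 0, "ay": 0, "az": 0.216, "jaw": 0.8}, {"dx": 325, "dy": -472, "dz": 110, "ax": 0, "ay": 0, "az": 0.216, "jaw": 0.8}, {"dx": 345, "dy": -502, "dz": 110, "ax": 0, "ay": 0, "az": 0.216, "jaw": 0.8}, {"dx": 360, "dy": -523, "dz": 110, "ax": 0, "ay": 0, "az": 0.216, "jaw": 0.8}, {"dx": 368, "dy": -534, "dz": 110, "ax": 0, "ay": 0, "az": 0.216, "jaw": 0.8}, {"dx": 368, "dy": -534, "dz": 110, "ax": 0, "ay": 0, "az": 0.216, "jaw": 0.8}, {"dx": 368, "dy": -534, "dz": 110, "ax": 0, "ay": 0, "az": 0.216, "jaw": 0.8}])

```text
time_s: 1.9
eef_pos: [0.5601, -0.0181, 0.3413]
eef_rot: [[-0.99, 0.141, -0.001], [0.141, 0.99, 0.0], [0.001, 0.0, -1.0]]
ft_force: [-0.0, -0.4, 0.5]
opening: 0.8
```

```bash
cat > k.py <<'E'
# log poses
import numpy as np,sys
from station import bot
s=bot.sense()
import json
L=[]
try:L=json.load(open('log.json'))
except Exception:pass
L.append([list(map(float,s['q'])),list(map(float,s['eef_pos'])),np.array(s['eef_rot']).tolist()])
json.dump(L,open('log.json','w'))
print('t',round(s['time_s'],2),'q',np.round(s['q'],3),'p',np.round(s['eef_pos'],4),'f',np.round(s['ft_force'],1),'op',round(s['opening'],3)); print(np.round(s['eef_rot'],3).tolist())
E
python3 k.py; python3 - <<'E'
from h import *
for n in('side','top'): 
    im,d=grab(n,n+'1')
z=cv2.imread('pics/side1.png')[140:340,220:400]; a=cv2.resize(z,(540,600),interpolation=cv2.INTER_CUBIC)
cv2.imwrite('pics/side1c.png',a)
z=cv2.imread('pics/top1.png')[190:280,265:385]; cv2.imwrite('pics/top1c.png',cv2.resize(z,(720,540),interpolation=cv2.INTER_CUBIC))
E
```

```text
t 1.9 q [-0.115  0.282  1.474  0.     1.386 -1.545] p [ 0.5601 -0.0181  0.3413] f [-0.  -0.4  0.5] op 0.8
[[-0.99, 0.141, -0.001], [0.141, 0.99, 0.0], [0.001, 0.0, -1.0]]
```

View pics/side1c.png

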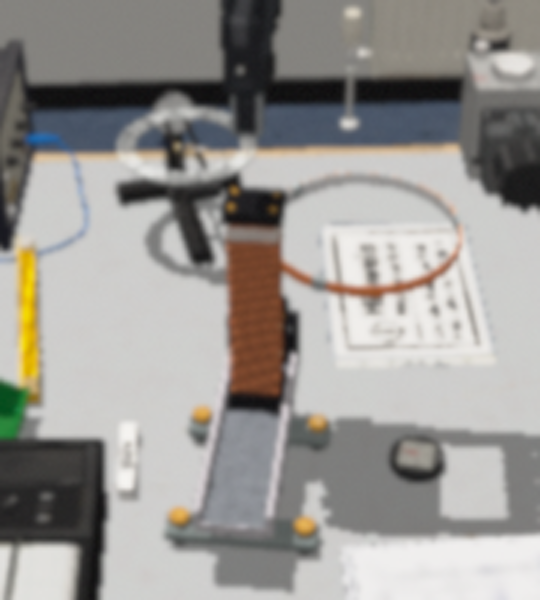

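View pics/top1c.png

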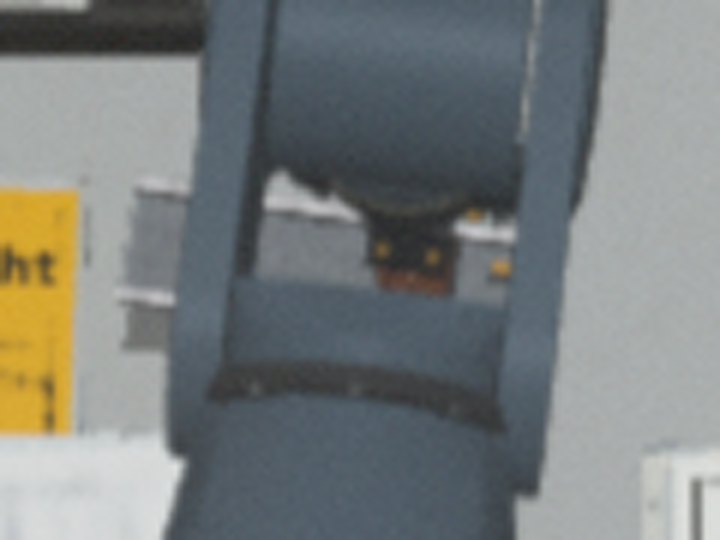

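The front finger hangs at (248,130) in the side crop, over the coil top at (255,210), so I'm lowering the open jaws around the coil.

>>> drive_tool(series=[{"dx": 0, "dy": 0, "dz": -20, "ax": 0, "ay": 0, "az": 0, "jaw": 0.95}, {"dx": 0, "dy": -0.5, "dz": -35, "ax": 0, "ay": 0, "az": 0, "jaw": 0.95}, {"dx": 0, "dy": -0.5, "dz": -50, "ax": 0, "ay": 0, "az": 0, "jaw": 0.95}, {"dx": 0, "dy": -0.5, "dz": -65, "ax": 0, "ay": 0, "az": 0, "jaw": 0.95}, {"dx": 0, "dy": -0.5, "dz": -79, "ax": 0, "ay": 0, "az": 0, "jaw": 0.95}, {"dx": 0, "dy": -0.5, "dz": -79, "ax": 0, "ay": 0, "az": 0, "jaw": 0.95}], force=20)

```text
time_s: 2.6
eef_pos: [0.5595, -0.0183, 0.2611]
eef_rot: [[-0.99, 0.14, -0.003], [0.14, 0.99, 0.0], [0.003, 0.0, -1.0]]
ft_force: [-0.1, 0.4, 0.5]
opening: 0.95
```

```bash
python3 k.py; python3 - <<'E'
from h import *
for n in('side',): 
    im,d=grab(n,n+'2')
z=cv2.imread('pics/side2.png')[160:300,240:380]; a=cv2.resize(z,(600,600),interpolation=cv2.INTER_CUBIC)
cv2.imwrite('pics/side2c.png',a)
E
```

```text
t 2.6 q [-0.116  0.341  1.589  0.     1.214 -1.546] p [ 0.5595 -0.0183  0.2611] f [-0.1  0.4  0.5] op 0.95
[[-0.99, 0.14, -0.003], [0.14, 0.99, 0.0], [0.003, 0.0, -1.0]]
```

View pics/side2c.png

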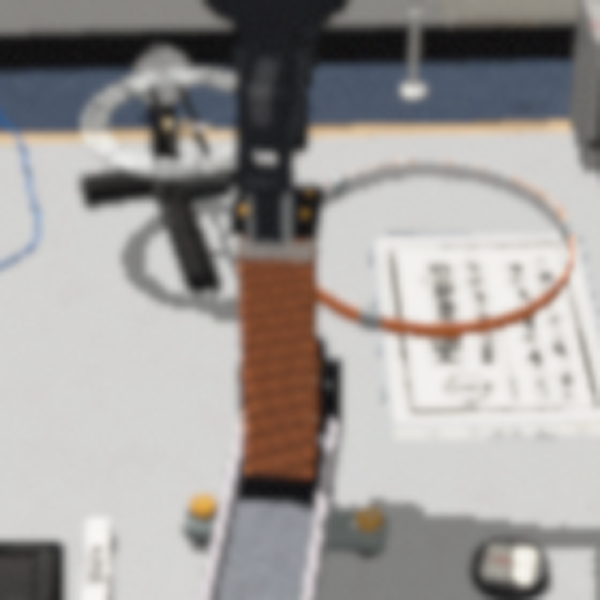

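```bash
python3 - <<'E'
import json,numpy as np
from h import *
L=json.load(open('log.json'))
L=[[[1.12840298,.351156057,1.65236965,0,1.13912473,-.0845943727],[0.19245732,0.51489895,0.23092304]]]+[l[:2] for l in L]
A=[];b=[]
for q,p in L:
    c,s=np.cos(q[0]),np.sin(q[0]); r=c*p[0]+s*p[1]; lat=-s*p[0]+c*p[1]; print('lat',lat,r)
    a2,a3=q[1],q[1]+q[2]
    A.append([1,np.sin(a2),np.sin(a3),0]);b.append(r)
    A.append([0,np.cos(a2),np.cos(a3),1]);b.append(p[2])
x,res,rk,sv=np.linalg.lstsq(np.array(A),b,rcond=None);print(x,res,sv)
x2=np.linalg.lstsq(np.array(A)[:,1:],b,rcond=None);print('no a1',x2[:2])
c=np.array([.5595,-.0183]);u=np.array([.141,.99])
for t in(.030,.045):
  for z in (.236,.245): print(t,z,proj('side',[*(c+u*t),z]))
E
```

```text
lat 0.04650072148713982 0.5477211257874397
lat 0.04656604246327037 0.5584916002881902
lat 0.046519054897878095 0.557868000063268
[0.03098661 0.34548583 0.43878397 0.09019386] [7.51257709e-07] [2.44929883 2.44610274 0.12704127 0.03710961]
no a1 (array([0.40093157, 0.45271979, 0.04211064]), array([1.58076043e-05]))
0.03 0.236 [[303.50477194 226.82927742]]
0.03 0.245 [[303.45071462 223.59461142]]
0.045 0.236 [[302.71388911 230.8734636 ]]
0.045 0.245 [[302.65452622 227.62278124]]
```

```bash
python3 - <<'E'
from h import *
for n in ('side','top'):
  for a in (32,68):
    for l in(-23,24.5):
      for z in((.27,.258,.07) if n=='side' else (.27,)): 
        p=[.5655-.141*a/1e3+.99*l/1e3,.0305-.99*a/1e3-.141*l/1e3,z]; print(n,a,l,z,proj(n,p).round(1))
z=np.load('pics/side2.npz');W=cloud('side',z['d'])
for v in range(196,226,2): print(v,[tuple((W[v,u]*1000).round().astype(int).tolist()) for u in (297,302,307,312)])
E
```

```text
side 32 -23 0.27 [[314.7 211.7]]
side 32 -23 0.258 [[314.7 216.1]]
side 32 -23 0.07 [[314.6 277.7]]
side 32 24.5 0.27 [[293.4 210.5]]
side 32 24.5 0.258 [[293.6 214.9]]
side 32 24.5 0.07 [[295.6 276.5]]
side 68 -23 0.27 [[316.3 202.7]]
side 68 -23 0.258 [[316.2 207.1]]
side 68 -23 0.07 [[316.  268.1]]
side 68 24.5 0.27 [[295.6 201.5]]
side 68 24.5 0.258 [[295.7 205.9]]
side 68 24.5 0.07 [[297.5 266.8]]
top 32 -23 0.27 [[325.6 234. ]]
top 32 24.5 0.27 [[328.2 216.1]]
top 68 -23 0.27 [[339.4 235.9]]
top 68 24.5 0.27 [[341.9 218. ]]
196 [(576, 43, 339), (560, -476, 3), (556, 29, 329), (526, -479, 0)]
198 [(577, 42, 333), (566, 33, 327), (556, 31, 326), (526, -463, 2)]
200 [(577, 45, 330), (566, 46, 331), (556, 35, 323), (527, -447, 5)]
202 [(577, 50, 329), (567, 50, 329), (556, 48, 327), (527, -440, 1)]
204 [(577, 49, 323), (567, 52, 325), (556, 25, 306), (543, -28, 270)]
206 [(577, 26, 302), (566, 26, 302), (556, 26, 302), (543, -18, 272)]
208 [(577, 24, 296), (567, 35, 303), (556, 29, 299), (544, -11, 271)]
210 [(577, 25, 291), (567, 31, 296), (556, 27, 293), (544, -1, 273)]
212 [(577, -2, 267), (567, 26, 287), (556, 29, 288), (544, 0, 268)]
214 [(578, -5, 260), (567, 32, 286), (556, 28, 283), (544, 1, 263)]
216 [(578, -6, 253), (567, 26, 276), (556, 28, 277), (544, 0, 257)]
218 [(578, -5, 249), (567, 0, 252), (555, -1, 251), (544, 1, 252)]
220 [(578, -7, 242), (567, -4, 243), (555, -5, 243), (544, -1, 245)]
222 [(578, -3, 239), (567, -6, 237), (555, -3, 239), (544, 0, 241)]
224 [(578, -9, 229), (567, -5, 232), (555, -3, 233), (544, -2, 233)]
```

```bash
python3 - <<'E'
from h import *
z=np.load('pics/side1.npz');W=cloud('side',z['d'])
for v in range(164,196,2): print(v,[tuple((W[v,u]*1000).round().astype(int).tolist()) for u in (297,300,303,306)])
for n in('side1','side2'):
  im=cv2.imread(f'pics/{n}.png')[150:225,270:345]; cv2.imwrite(f'pics/{n}z.png',cv2.resize(im,(600,600),interpolation=cv2.INTER_NEAREST))
s=bot.sense();print(s['time_s'],s['eef_pos'])
E
```

```text
164 [(575, 24, 402), (569, 25, 403), (563, 26, 403), (557, 43, 412)]
166 [(575, 39, 406), (569, 43, 408), (563, 41, 407), (557, 43, 408)]
168 [(575, 43, 404), (569, 43, 404), (563, 46, 405), (557, 42, 403)]
170 [(575, 41, 398), (569, 45, 400), (563, 46, 401), (557, 42, 398)]
172 [(575, 19, 381), (569, 29, 387), (563, 29, 387), (557, 21, 382)]
174 [(575, 19, 376), (569, 22, 378), (563, 29, 382), (557, 21, 377)]
176 [(575, 19, 371), (569, 27, 376), (563, 28, 377), (557, 22, 373)]
178 [(576, 18, 366), (569, 28, 372), (563, 31, 374), (557, 20, 367)]
180 [(576, 19, 362), (570, 24, 365), (563, 29, 368), (557, 21, 363)]
182 [(576, 24, 360), (570, 29, 363), (563, 26, 361), (557, 20, 357)]
184 [(576, 18, 352), (570, 17, 351), (563, 20, 353), (557, 22, 354)]
186 [(577, -1757, -746), (567, -355, 117), (558, -358, 115), (517, -1758, -748)]
188 [(577, -1720, -739), (567, -342, 118), (558, -343, 117), (518, -1719, -740)]
190 [(577, -513, 4), (567, -331, 118), (558, -333, 117), (545, -523, -3)]
192 [(577, -321, 118), (568, -321, 117), (559, -321, 117), (546, -504, 1)]
194 [(577, -315, 114), (568, -316, 113), (556, -489, 2), (546, -490, 1)]
2.65 [ 0.56006746 -0.01850284  0.26228597]
```

View pics/side2z.png

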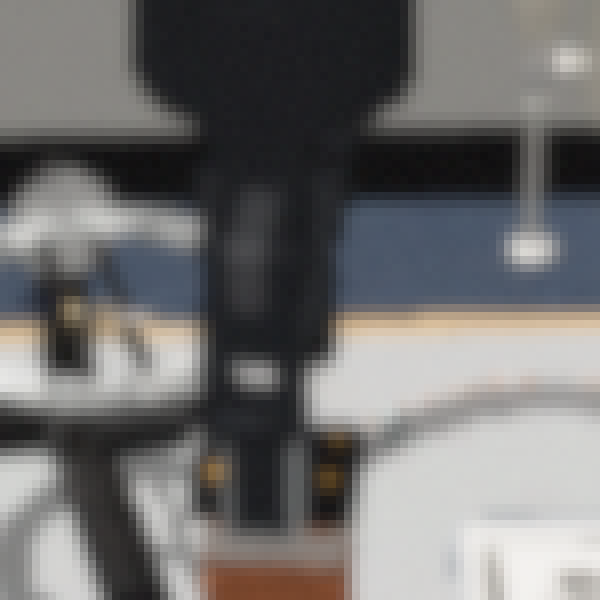

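View pics/side1z.png

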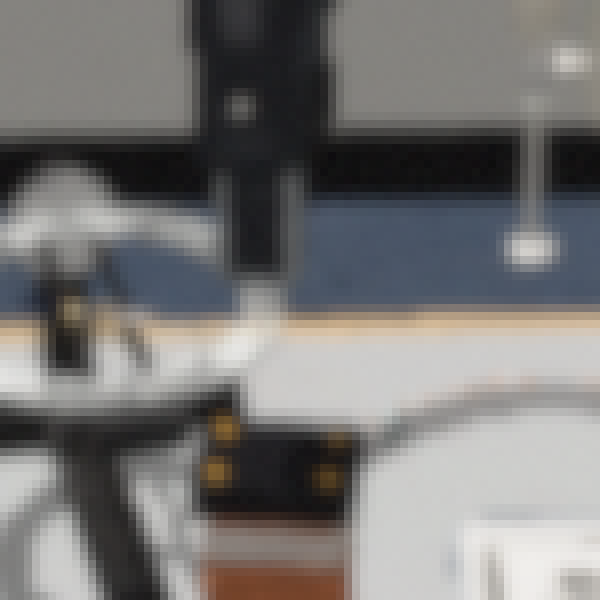

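```bash
python3 - <<'E'
from h import *
z=np.load('pics/side2.npz');W=cloud('side',z['d'])
for v in range(140,200,3): print(v,[tuple((W[v,u]*1000).round().astype(int).tolist()) for u in (290,297,303,309,316)])
E
```

```text
140 [(588, -2, 442), (574, 19, 452), (562, 18, 451), (550, 19, 452), (536, 1, 443)]
143 [(588, -6, 434), (574, 8, 440), (562, 13, 443), (550, 8, 440), (536, 0, 436)]
146 [(588, 8, 434), (574, 11, 435), (562, 12, 436), (550, 13, 436), (536, 9, 434)]
149 [(588, 8, 427), (574, 15, 431), (562, 7, 426), (551, 17, 431), (536, 10, 427)]
152 [(588, 7, 420), (574, 14, 424), (562, 18, 425), (551, 17, 425), (536, 10, 421)]
155 [(588, 6, 413), (574, 14, 417), (563, 19, 419), (551, 16, 418), (536, 9, 414)]
158 [(589, 5, 406), (575, 15, 411), (563, 16, 411), (551, 14, 410), (536, 7, 406)]
161 [(589, 2, 398), (575, 15, 404), (563, 16, 405), (551, 17, 405), (536, 8, 399)]
164 [(621, -1898, -657), (575, 13, 396), (563, 17, 398), (551, 14, 396), (536, 7, 392)]
167 [(621, -1877, -668), (-9223372036854775808, -9223372036854775808, -9223372036854775808), (563, 17, 391), (550, -15, 373), (444, -1889, -679)]
170 [(622, -1895, -702), (575, 13, 382), (563, 18, 385), (550, -5, 372), (445, -1872, -693)]
173 [(623, -1891, -723), (575, 13, 376), (563, 13, 375), (550, -1, 367), (444, -1887, -725)]
176 [(597, -418, 116), (575, 16, 370), (563, 27, 376), (550, 3, 362), (444, -1885, -747)]
179 [(597, -399, 116), (576, 42, 379), (564, 41, 377), (551, 7, 357), (446, -1849, -750)]
182 [(624, -1800, -740), (576, 44, 373), (564, 50, 376), (551, 8, 350), (448, -1807, -748)]
185 [(624, -1772, -747), (576, 47, 367), (564, 48, 368), (551, 18, 349), (450, -1763, -745)]
188 [(624, -1728, -743), (576, 47, 360), (564, 50, 362), (551, 19, 342), (452, -1712, -737)]
191 [(601, -514, 0), (576, 47, 353), (564, 49, 354), (551, 23, 338), (510, -513, -2)]
194 [(601, -490, 3), (576, 49, 347), (564, 49, 347), (549, -60, 277), (512, -488, 2)]
197 [(597, -295, 117), (576, 43, 336), (557, -468, 3), (536, -468, 3), (513, -468, 3)]<stdin>:3: RuntimeWarning: invalid value encountered in cast
```

Vision puts the fingertips about 25 mm higher than the stated geometry does: at z≈0.275, with the TCP at 0.261. A further 28 mm down is safe under either reading. After that I'll close to leave a small clearance and look again.

>>> drive_tool(series=[{"dx": 0, "dy": 0, "dz": -10, "ax": 0, "ay": 0, "az": 0, "jaw": 0.95}, {"dx": 0, "dy": 0, "dz": -20, "ax": 0, "ay": 0, "az": 0, "jaw": 0.95}, {"dx": 0, "dy": 0, "dz": -28, "ax": 0, "ay": 0, "az": 0, "jaw": 0.85}, {"dx": 0, "dy": 0, "dz": -28, "ax": 0, "ay": 0, "az": 0, "jaw": 0.75}, {"dx": 0, "dy": 0, "dz": -28, "ax": 0, "ay": 0, "az": 0, "jaw": 0.7}, {"dx": 0, "dy": 0, "dz": -28, "ax": 0, "ay": 0, "az": 0, "jaw": 0.65}, {"dx": 0, "dy": 0, "dz": -28, "ax": 0, "ay": 0, "az": 0, "jaw": 0.65}])

```text
time_s: 3.35
eef_pos: [0.5608, -0.0194, 0.2348]
eef_rot: [[-0.99, 0.141, 0.001], [0.141, 0.99, -0.0], [-0.001, -0.0, -1.0]]
ft_force: [-0.3, 0.7, 0.3]
opening: 0.65
```

```bash
python3 k.py; python3 - <<'E'
from h import *
im,d=grab('side','side3')
z=im[150:250,250:350]; cv2.imwrite('pics/side3c.png',cv2.resize(z,(600,600),interpolation=cv2.INTER_CUBIC))
W=cloud('side',d)
for v in range(200,240,2): print(v,[tuple(np.nan_to_num(W[v,u]*1000).round().astype(int).tolist()) for u in (297,302,307,312)])
E
```

```text
t 3.35 q [-0.118  0.367  1.619 -0.     1.155 -1.546] p [ 0.5608 -0.0194  0.2348] f [-0.3  0.7  0.3] op 0.65
[[-0.99, 0.141, 0.001], [0.141, 0.99, -0.0], [-0.001, -0.0, -1.0]]
200 [(577, 44, 329), (566, 44, 329), (555, 12, 308), (527, -451, 2)]
202 [(577, 42, 323), (566, 38, 321), (555, 12, 303), (527, -439, 2)]
204 [(577, 40, 317), (567, 42, 318), (555, 16, 300), (543, -27, 271)]
206 [(577, 39, 312), (567, 42, 313), (556, 16, 295), (544, -16, 273)]
208 [(577, 37, 305), (566, 21, 294), (556, 18, 291), (544, -7, 274)]
210 [(577, 38, 301), (567, 32, 296), (556, 28, 293), (544, -2, 272)]
212 [(577, 35, 294), (567, 39, 296), (556, 35, 293), (544, 2, 270)]
214 [(577, 33, 287), (567, 38, 290), (556, 16, 274), (544, 3, 265)]
216 [(578, -5, 255), (567, 18, 271), (556, 13, 266), (544, -3, 255)]
218 [(578, -6, 248), (567, 17, 265), (556, 16, 264), (544, 1, 253)]
220 [(578, -8, 242), (567, 22, 263), (556, 13, 256), (544, -2, 245)]
222 [(578, -6, 237), (567, 20, 256), (556, 12, 249), (544, 0, 240)]
224 [(578, -5, 232), (567, 19, 249), (556, 11, 243), (544, -1, 234)]
226 [(578, -5, 226), (567, -2, 229), (556, -3, 228), (544, -5, 226)]
228 [(578, -6, 220), (567, -5, 221), (556, -4, 221), (544, 0, 224)]
230 [(579, -4, 216), (567, -6, 214), (556, -3, 216), (544, -4, 215)]
232 [(579, -5, 209), (567, -8, 207), (556, -5, 209), (544, 0, 212)]
234 [(579, -7, 202), (567, -5, 203), (556, -4, 203), (544, -3, 204)]
236 [(579, -4, 198), (567, -4, 198), (556, -2, 199), (544, 2, 202)]
238 [(579, -11, 187), (567, -5, 191), (556, -2, 193), (544, -4, 192)]
```

View pics/side3c.png

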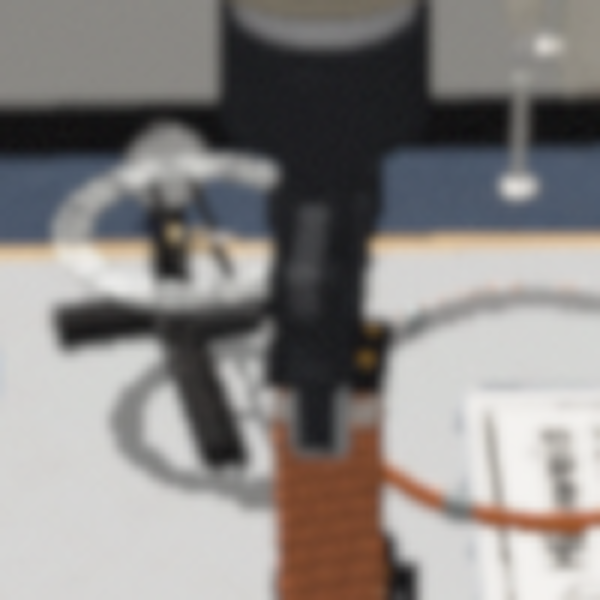

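```bash
cat > gen.py <<'E'
import numpy as np,json,sys
o=np.array([.141,.990])
def rows(t0,t1,n,jaw,s=-17.5,h=164,hold=0):
    f=lambda t:np.array([s*np.cos(t)+h*np.sin(t),h*np.cos(t)-s*np.sin(t)])
    R=[]
    for k in list(range(1,n+1))+[n]*hold:
        t=np.radians(t0+(t1-t0)*k/n); d=f(t)-f(np.radians(t0)); r=t-np.radians(t0)
        R.append(dict(dx=round(d[0]*o[0],1),dy=round(d[0]*o[1],1),dz=round(d[1],1),ax=round(-.99*r,3),ay=round(.141*r,3),az=0,jaw=jaw))
    print(json.dumps(R))
if __name__=='__main__':
    a=list(map(float,sys.argv[1:])); rows(a[0],a[1],int(a[2]),a[3],hold=int(a[4]))
E
python3 gen.py 0 18 14 .57 2
```

```text
[{"dx": 0.5, "dy": 3.6, "dz": 0.4, "ax": -0.022, "ay": 0.003, "az": 0, "jaw": 0.57}, {"dx": 1.0, "dy": 7.3, "dz": 0.6, "ax": -0.044, "ay": 0.006, "az": 0, "jaw": 0.57}, {"dx": 1.6, "dy": 11.0, "dz": 0.8, "ax": -0.067, "ay": 0.009, "az": 0, "jaw": 0.57}, {"dx": 2.1, "dy": 14.6, "dz": 0.9, "ax": -0.089, "ay": 0.013, "az": 0, "jaw": 0.57}, {"dx": 2.6, "dy": 18.3, "dz": 0.9, "ax": -0.111, "ay": 0.016, "az": 0, "jaw": 0.57}, {"dx": 3.1, "dy": 22.0, "dz": 0.9, "ax": -0.133, "ay": 0.019, "az": 0, "jaw": 0.57}, {"dx": 3.6, "dy": 25.6, "dz": 0.7, "ax": -0.156, "ay": 0.022, "az": 0, "jaw": 0.57}, {"dx": 4.2, "dy": 29.3, "dz": 0.5, "ax": -0.178, "ay": 0.025, "az": 0, "jaw": 0.57}, {"dx": 4.7, "dy": 32.9, "dz": 0.2, "ax": -0.2, "ay": 0.028, "az": 0, "jaw": 0.57}, {"dx": 5.2, "dy": 36.6, "dz": -0.2, "ax": -0.222, "ay": 0.032, "az": 0, "jaw": 0.57}, {"dx": 5.7, "dy": 40.2, "dz": -0.7, "ax": -0.244, "ay": 0.035, "az": 0, "jaw": 0.57}, {"dx": 6.2, "dy": 43.8, "dz": -1.3, "ax": -0.267, "ay": 0.038, "az": 0, "jaw": 0.57}, {"dx": 6.8, "dy": 47.4, "dz": -1.9, "ax": -0.289, "ay": 0.041, "az": 0, "jaw": 0.57}, {"dx": 7.3, "dy": 51.0, "dz": -2.6, "ax": -0.311, "ay": 0.044, "az": 0, "jaw": 0.57}, {"dx": 7.3, "dy": 51.0, "dz": -2.6, "ax": -0.311, "ay": 0.044, "az": 0, "jaw": 0.57}, {"dx": 7.3, "dy": 51.0, "dz": -2.6, "ax": -0.311, "ay": 0.044, "az": 0, "jaw": 0.57}]
```

>>> drive_tool(series=[{"dx": 0, "dy": 0, "dz": 0, "ax": 0, "ay": 0, "az": 0, "jaw": 0.57}, {"dx": 0.5, "dy": 3.6, "dz": 0.4, "ax": -0.022, "ay": 0.003, "az": 0, "jaw": 0.57}, {"dx": 1.0, "dy": 7.3, "dz": 0.6, "ax": -0.044, "ay": 0.006, "az": 0, "jaw": 0.57}, {"dx": 1.6, "dy": 11.0, "dz": 0.8, "ax": -0.067, "ay": 0.009, "az": 0, "jaw": 0.57}, {"dx": 2.1, "dy": 14.6, "dz": 0.9, "ax": -0.089, "ay": 0.013, "az": 0, "jaw": 0.57}, {"dx": 2.6, "dy": 18.3, "dz": 0.9, "ax": -0.111, "ay": 0.016, "az": 0, "jaw": 0.57}, {"dx": 3.1, "dy": 22.0, "dz": 0.9, "ax": -0.133, "ay": 0.019, "az": 0, "jaw": 0.57}, {"dx": 3.6, "dy": 25.6, "dz": 0.7, "ax": -0.156, "ay": 0.022, "az": 0, "jaw": 0.57}, {"dx": 4.2, "dy": 29.3, "dz": 0.5, "ax": -0.178, "ay": 0.025, "az": 0, "jaw": 0.57}, {"dx": 4.7, "dy": 32.9, "dz": 0.2, "ax": -0.2, "ay": 0.028, "az": 0, "jaw": 0.57}, {"dx": 5.2, "dy": 36.6, "dz": -0.2, "ax": -0.222, "ay": 0.032, "az": 0, "jaw": 0.57}, {"dx": 5.7, "dy": 40.2, "dz": -0.7, "ax": -0.244, "ay": 0.035, "az": 0, "jaw": 0.57}, {"dx": 6.2, "dy": 43.8, "dz": -1.3, "ax": -0.267, "ay": 0.038, "az": 0, "jaw": 0.57}, {"dx": 6.8, "dy": 47.4, "dz": -1.9, "ax": -0.289, "ay": 0.041, "az": 0, "jaw": 0.57}, {"dx": 7.3, "dy": 51.0, "dz": -2.6, "ax": -0.311, "ay": 0.044, "az": 0, "jaw": 0.57}, {"dx": 7.3, "dy": 51.0, "dz": -2.6, "ax": -0.311, "ay": 0.044, "az": 0, "jaw": 0.57}])

```text
time_s: 5.0
eef_pos: [0.5679, 0.0324, 0.2314]
eef_rot: [[-0.99, 0.133, -0.044], [0.14, 0.941, -0.307], [0.0, -0.31, -0.951]]
ft_force: [-0.0, -0.7, 0.4]
opening: 0.567
```

```bash
python3 k.py; python3 - <<'E'
from h import *
im,d=grab('side','side4')
z=im[150:300,230:380]; cv2.imwrite('pics/side4c.png',cv2.resize(z,(600,600),interpolation=cv2.INTER_CUBIC))
W=cloud('side',d)
for v in range(200,284,4): print(v,[tuple(np.nan_to_num(W[v,u]*1000).round().astype(int).tolist()) for u in (297,302,307,312)])
E
```

```text
t 5.0 q [ 0.115  0.437  1.557 -0.322  1.246 -1.196] p [0.5679 0.0324 0.2314] f [-0.  -0.7  0.4] op 0.567
[[-0.99, 0.133, -0.044], [0.14, 0.941, -0.307], [0.0, -0.31, -0.951]]
200 [(577, 115, 377), (567, 116, 377), (558, 109, 372), (548, 101, 366)]
204 [(577, 114, 367), (567, 110, 364), (558, 107, 362), (548, 96, 354)]
208 [(577, 108, 353), (567, 107, 352), (558, 104, 350), (529, -386, 14)]
212 [(577, 105, 342), (567, 98, 337), (557, 84, 327), (530, -379, 3)]
216 [(577, 99, 328), (568, 100, 329), (557, 83, 317), (530, -360, 1)]
220 [(578, 105, 323), (568, 98, 318), (557, 76, 301), (531, -335, 3)]
224 [(578, 112, 319), (568, 82, 296), (557, 74, 290), (533, -299, 14)]
228 [(578, 121, 315), (568, 117, 312), (557, 54, 264), (533, -293, 3)]
232 [(578, 127, 310), (568, 117, 303), (557, 63, 261), (534, -272, 3)]
236 [(578, 114, 290), (569, 118, 293), (557, 62, 249), (535, -251, 4)]
240 [(579, 102, 271), (569, 106, 274), (557, 54, 232), (542, -67, 135)]
244 [(579, 68, 233), (568, 71, 235), (557, 45, 214), (542, -64, 124)]
248 [(580, 36, 196), (568, 38, 197), (557, 42, 199), (545, 8, 171)]
252 [(580, 31, 180), (568, 34, 182), (557, 34, 181), (545, 8, 159)]
256 [(580, 25, 162), (569, 28, 165), (557, 33, 168), (545, 13, 151)]
260 [(580, 20, 146), (569, 23, 148), (557, 22, 147), (545, 9, 135)]
264 [(581, 12, 126), (569, 17, 130), (557, 17, 130), (545, 10, 123)]
268 [(581, 9, 110), (569, 8, 109), (557, 12, 112), (545, 5, 105)]
272 [(581, 0, 90), (569, 2, 90), (557, 6, 94), (545, 3, 91)]
276 [(582, -3, 73), (569, 0, 75), (557, 3, 78), (545, 6, 80)]
280 [(582, 10, 72), (570, 9, 70), (557, 10, 71), (545, 12, 72)]
```

View pics/side4c.png

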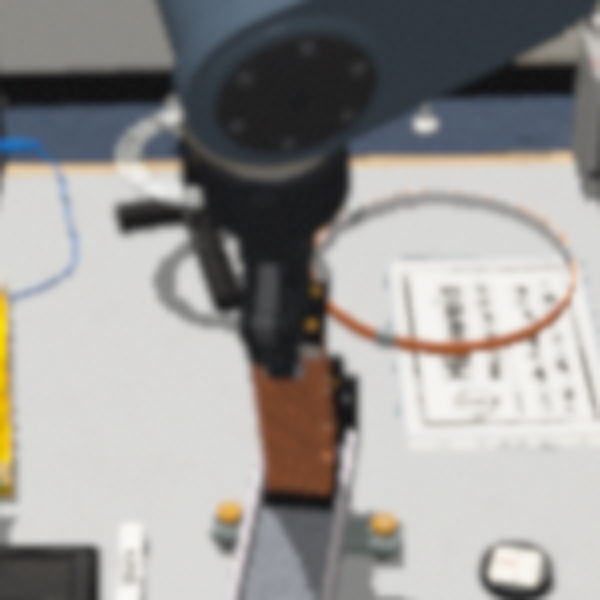

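The coil leans at about 18.6°, resting on the front finger, with its edge still at the channel floor (row 276). Next I'll fit the arm kinematics to check that it can reach the later poses.

```bash
cat > fit.py <<'E'
import json,numpy as np
from scipy.optimize import least_squares
L=json.load(open('log.json'))
def Rz(a):c,s=np.cos(a),np.sin(a);return np.array([[c,-s,0],[s,c,0],[0,0,1]])
def Ry(a):c,s=np.cos(a),np.sin(a);return np.array([[c,0,s],[0,1,0],[-s,0,c]])
# x=[a1,d,h,L2,a3,L3,Lt,wx(d offset after j5 lateral)]
def fk(q,x,s4=1,s6=1):
    a1,d,h,L2,a3,L3,Lt,w,y0=x
    R=Rz(q[0]); p=R@np.array([a1,d,h])
    R=R@Ry(q[1]); p=p+R@np.array([0,0,L2])
    R=R@Ry(q[2]); p=p+R@np.array([a3,0,L3])
    R=R@Rz(s4*q[3])@Ry(q[4]); p=p+R@np.array([w,0,Lt])
    R=R@Rz(s6*q[5]+y0)
    return p,R
def res(x,s4,s6):
    r=[]
    for q,p,R in L:
        P,Q=fk(q,x,s4,s6); r+=list(P-p)+list((Q-np.array(R)).ravel()*.3)
    r+=list((np.array(x)-X0)*1e-3)
    return r
X0=np.array([.03,.046,.35,.40,0.,.42,.28,0,0.])
def best():
    b=None
    for s4 in(1,-1):
        for s6 in(1,-1):
            for y0 in(0,1.57,3.14,-1.57):
                x0=X0.copy();x0[8]=y0
                o=least_squares(res,x0,args=(s4,s6))
                if b is None or o.cost<b[0]: b=(o.cost,o.x,s4,s6)
    return b
if __name__=='__main__':
    b=best();print(b[0],b[1].round(4),b[2:]); print([np.round((fk(q,b[1],*b[2:])[0]-p)*1e3,1).tolist() for q,p,R in L])
E
python3 fit.py
```

```text
1.243225279248734e-06 [ 0.      0.0465  0.2587  0.4872  0.0407  0.4378  0.2648 -0.      1.5708] (1, 1)
[[-0.0, -0.0, -0.0], [0.0, -0.0, -0.0], [0.0, -0.0, -0.0], [-0.0, 0.0, 0.0]]
```

```bash
cat > ik.py <<'E'
from fit import *
from scipy.spatial.transform import Rotation as Ro
b=best(); X,s4,s6=b[1:]
lo=np.array([-2.75,-.79,.01,-1.57,.07,-2.87]);hi=np.array([2.75,2.1,2.65,4.71,3.14,2.87])
R0=np.array([[-.99,.141,0],[.141,.99,0],[0,0,-1.]])
o=np.array([.141,.990]); P=np.array([.561,-.002,.070])
def pose(t,s=-.0175,h=.164,tool=None):
    t=np.radians(t); a=s*np.cos(t)+h*np.sin(t); z=h*np.cos(t)-s*np.sin(t)
    tt=t if tool is None else np.radians(tool)
    return P+np.array([a*o[0],a*o[1],z]), Ro.from_rotvec(np.array([-.99,.141,0])*tt).as_matrix()@R0
def ik(q,p,R):
    f=lambda q:np.r_[fk(q,X,s4,s6)[0]-p,(fk(q,X,s4,s6)[1]-R).ravel()*.3]
    r=least_squares(f,np.clip(q,lo+1e-6,hi-1e-6),bounds=(lo,hi));return r.x,np.sqrt(2*r.cost)
E
python3 - <<'E'
from ik import *
q=np.array(L[-1][0]); print(b[0])
for t in range(18,96,6):
    q,e=ik(q,*pose(t)); 
    w=fk(q,X,s4,s6)[0]; R=pose(t)[1]; wc=w-X[6]*R[:,2]
    print(t,q.round(3),round(e*1e3,1),'wrist',wc.round(3))
E
```

```text
1.243225279248734e-06
18 [ 0.114  0.433  1.563 -0.321  1.243 -1.197] 0.0 wrist [0.577 0.113 0.483]
24 [ 0.182  0.475  1.535 -0.412  1.296 -1.1  ] 0.0 wrist [0.583 0.155 0.469]
30 [ 0.245  0.525  1.504 -0.494  1.355 -1.017] 0.0 wrist [0.589 0.195 0.45 ]
36 [ 0.301  0.582  1.47  -0.567  1.419 -0.945] 0.0 wrist [0.595 0.234 0.427]
42 [ 0.351  0.644  1.433 -0.633  1.487 -0.884] 0.0 wrist [0.6   0.269 0.4  ]
48 [ 0.394  0.711  1.395 -0.693  1.556 -0.833] 0.0 wrist [0.604 0.302 0.37 ]
54 [ 0.431  0.781  1.354 -0.749  1.627 -0.791] 0.0 wrist [0.608 0.331 0.336]
60 [ 0.462  0.854  1.312 -0.802  1.698 -0.757] 0.0 wrist [0.612 0.357 0.3  ]
66 [ 0.487  0.929  1.269 -0.853  1.768 -0.731] 0.0 wrist [0.615 0.379 0.26 ]
72 [ 0.507  1.006  1.225 -0.904  1.838 -0.711] 0.0 wrist [0.618 0.396 0.219]
78 [ 0.521  1.083  1.181 -0.956  1.908 -0.698] 0.0 wrist [0.62  0.41  0.176]
84 [ 0.531  1.16   1.136 -1.009  1.976 -0.69 ] 0.0 wrist [0.621 0.418 0.132]
90 [ 0.535  1.237  1.093 -1.066  2.042 -0.688] 0.0 wrist [0.621 0.423 0.088]
```

```bash
python3 - <<'E'
from h import *
s=bot.sense();p=s['eef_pos'];R=np.array(s['eef_rot'])
for a in(-15,0,10,20,25):
  for w in(24,38): print(a,w,proj('side',p+R@[0,w/1e3,a/1e3]).round(1), proj('side',p+R@[0.011,w/1e3,a/1e3]).round(1))
for a in (.258,.27): print(a,[ (p+R@[0,0,-.035]).round(3)])
z=np.load('pics/side4.npz');im=z['im'][195:260,280:335]; cv2.imwrite('pics/side4z.png',cv2.resize(im,(660,780)[::1],interpolation=cv2.INTER_NEAREST)[:600])
E
```

```text
-15 24 [[300.3 239.4]] [[305.4 239.7]]
-15 38 [[299.6 244.8]] [[304.7 245.1]]
0 24 [[300.7 243.2]] [[305.7 243.5]]
0 38 [[300.  248.6]] [[305.  248.9]]
10 24 [[300.9 245.7]] [[305.9 246. ]]
10 38 [[300.2 251. ]] [[305.2 251.4]]
20 24 [[301.2 248.1]] [[306.1 248.4]]
20 38 [[300.5 253.5]] [[305.5 253.8]]
25 24 [[301.3 249.3]] [[306.2 249.6]]
25 38 [[300.6 254.7]] [[305.6 255. ]]
0.258 [array([0.569, 0.043, 0.265])]
0.27 [array([0.569, 0.043, 0.265])]
```

View pics/side4z.png

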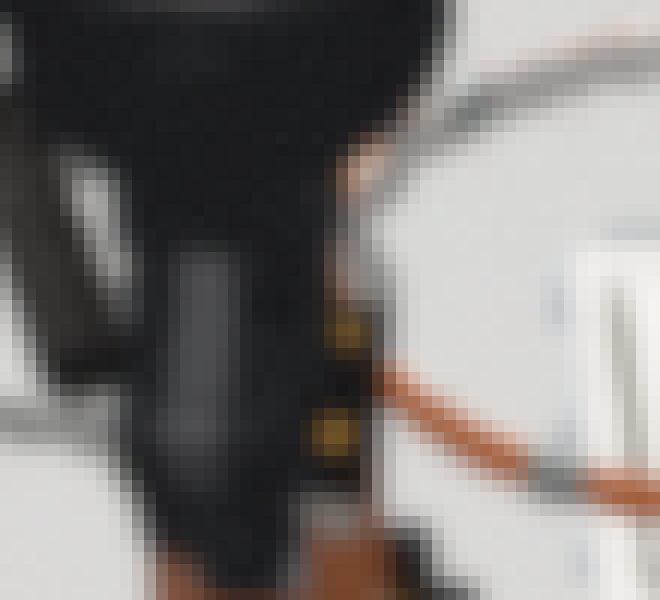

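```bash
cat > gen2.py <<'E'
import numpy as np,json,sys
from scipy.spatial.transform import Rotation as Ro
o=np.array([.141,.990])
def sched(phi):
    tau=np.interp(phi,[20.2,40,60,95],[18,33,48,67])
    jaw=np.interp(phi,[20.2,55],[.57,.78]); cf=np.interp(phi,[20.2,60],[-35,-22])
    w2=24+(jaw-.57)*42.5; t=np.radians(tau); p=np.radians(phi)
    C=200*np.array([np.sin(p),np.cos(p)]); f=np.array([-np.sin(t),-np.cos(t)]); y=np.array([np.cos(t),-np.sin(t)])
    return C-cf*f-w2*y, tau, jaw
def rows(p0,p1,n,base=None):
    a=sched(p0); b0=a[0] if base is None else np.array(base); R=[]
    for k in range(1,n+1):
        x,tau,jaw=sched(p0+(p1-p0)*k/n); d=x-b0; r=np.radians(tau-a[1])
        R.append({k:float(v) for k,v in dict(dx=round(d[0]*o[0],1),dy=round(d[0]*o[1],1),dz=round(d[1],1),ax=round(-.99*r,3),ay=round(.141*r,3),az=0,jaw=round(jaw,2)).items()})
    return R,x
if __name__=='__main__':
    print(sched(20.2))
    R,x=rows(20.2,58,20,(34.0,161.4)); print(json.dumps(R)); print(x)
    from ik import *
    q=np.array(L[-1][0])
    for ph in range(22,98,6):
        x,tau,jaw=sched(ph); p=P+np.array([x[0]*o[0],x[0]*o[1],x[1]])/1e3; R=pose(0,tool=tau)[1]
        q,e=ik(q,p,R); print(ph,round(tau,1),p.round(3),q.round(2),round(e*1e3,1),(p-X[6]*R[:,2]).round(3))
E
python3 gen2.py
```

```text
(array([ 35.41868861, 161.82803435]), np.float64(18.0), np.float64(0.57))
[{"dx": 0.9, "dy": 6.6, "dz": -0.4, "ax": -0.025, "ay": 0.004, "az": 0.0, "jaw": 0.58}, {"dx": 1.7, "dy": 11.8, "dz": -1.3, "ax": -0.049, "ay": 0.007, "az": 0.0, "jaw": 0.59}, {"dx": 2.4, "dy": 17.0, "dz": -2.5, "ax": -0.074, "ay": 0.011, "az": 0.0, "jaw": 0.6}, {"dx": 3.1, "dy": 22.1, "dz": -3.8, "ax": -0.099, "ay": 0.014, "az": 0.0, "jaw": 0.62}, {"dx": 3.9, "dy": 27.2, "dz": -5.2, "ax": -0.124, "ay": 0.018, "az": 0.0, "jaw": 0.63}, {"dx": 4.6, "dy": 32.2, "dz": -6.9, "ax": -0.148, "ay": 0.021, "az": 0.0, "jaw": 0.64}, {"dx": 5.3, "dy": 37.2, "dz": -8.7, "ax": -0.173, "ay": 0.025, "az": 0.0, "jaw": 0.65}, {"dx": 6.0, "dy": 42.1, "dz": -10.7, "ax": -0.198, "ay": 0.028, "az": 0.0, "jaw": 0.66}, {"dx": 6.7, "dy": 47.0, "dz": -12.8, "ax": -0.223, "ay": 0.032, "az": 0.0, "jaw": 0.67}, {"dx": 7.4, "dy": 51.8, "dz": -15.1, "ax": -0.247, "ay": 0.035, "az": 0.0, "jaw": 0.68}, {"dx": 8.1, "dy": 56.6, "dz": -17.6, "ax": -0.272, "ay": 0.039, "az": 0.0, "jaw": 0.7}, {"dx": 8.7, "dy": 61.2, "dz": -20.2, "ax": -0.297, "ay":
[... 1246 characters left out ...]
4 0.196] [ 0.38  0.67  1.4  -0.62  1.5  -0.87] 0.0 [0.603 0.289 0.393]
58 46.5 [0.579 0.127 0.184] [ 0.41  0.73  1.37 -0.66  1.56 -0.82] 0.0 [0.606 0.317 0.367]
64 50.2 [0.581 0.138 0.169] [ 0.44  0.79  1.34 -0.7   1.59 -0.79] 0.0 [0.61  0.34  0.338]
70 53.4 [0.582 0.147 0.152] [ 0.46  0.84  1.31 -0.72  1.63 -0.76] 0.0 [0.612 0.358 0.31 ]
76 56.7 [0.583 0.154 0.134] [ 0.48  0.9   1.28 -0.75  1.66 -0.73] 0.0 [0.614 0.373 0.279]
82 59.9 [0.584 0.159 0.115] [ 0.5   0.95  1.25 -0.78  1.69 -0.71] 0.0 [0.616 0.386 0.248]
88 63.2 [0.584 0.162 0.096] [ 0.51  1.01  1.23 -0.8   1.72 -0.69] 0.0 [0.618 0.396 0.216]
94 66.5 [0.584 0.163 0.077] [ 0.51  1.07  1.2  -0.83  1.75 -0.67] 0.0 [0.619 0.403 0.183]
```

>>> drive_tool(series=[{"dx": 0.9, "dy": 6.6, "dz": -0.4, "ax": -0.025, "ay": 0.004, "az": 0.0, "jaw": 0.58}, {"dx": 1.7, "dy": 11.8, "dz": -1.3, "ax": -0.049, "ay": 0.007, "az": 0.0, "jaw": 0.59}, {"dx": 2.4, "dy": 17.0, "dz": -2.5, "ax": -0.074, "ay": 0.011, "az": 0.0, "jaw": 0.6}, {"dx": 3.1, "dy": 22.1, "dz": -3.8, "ax": -0.099, "ay": 0.014, "az": 0.0, "jaw": 0.62}, {"dx": 3.9, "dy": 27.2, "dz": -5.2, "ax": -0.124, "ay": 0.018, "az": 0.0, "jaw": 0.63}, {"dx": 4.6, "dy": 32.2, "dz": -6.9, "ax": -0.148, "ay": 0.021, "az": 0.0, "jaw": 0.64}, {"dx": 5.3, "dy": 37.2, "dz": -8.7, "ax": -0.173, "ay": 0.025, "az": 0.0, "jaw": 0.65}, {"dx": 6.0, "dy": 42.1, "dz": -10.7, "ax": -0.198, "ay": 0.028, "az": 0.0, "jaw": 0.66}, {"dx": 6.7, "dy": 47.0, "dz": -12.8, "ax": -0.223, "ay": 0.032, "az": 0.0, "jaw": 0.67}, {"dx": 7.4, "dy": 51.8, "dz": -15.1, "ax": -0.247, "ay": 0.035, "az": 0.0, "jaw": 0.68}])

```text
time_s: 6.05
eef_pos: [0.5754, 0.0839, 0.2165]
eef_rot: [[-0.99, 0.119, -0.075], [0.141, 0.836, -0.531], [-0.001, -0.536, -0.844]]
ft_force: [-0.7, 0.8, -1.0]
opening: 0.68
```

```bash
python3 k.py; python3 - <<'E'
from h import *
im,d=grab('side','side5')
z=im[180:330,230:380]; cv2.imwrite('pics/side5c.png',cv2.resize(z,(600,600),interpolation=cv2.INTER_CUBIC))
W=cloud('side',d)
for v in range(220,294,4): print(v,[tuple(np.nan_to_num(W[v,u]*1000).round().astype(int).tolist()) for u in (297,302,307,312)])
E
```

```text
t 6.05 q [ 0.287  0.563  1.467 -0.518  1.395 -0.975] p [0.5754 0.0839 0.2165] f [-0.7  0.8 -1. ] op 0.68
[[-0.99, 0.119, -0.075], [0.141, 0.836, -0.531], [-0.001, -0.536, -0.844]]
220 [(577, 289, 456), (570, 292, 459), (563, 292, 458), (555, 286, 454)]
224 [(577, 294, 453), (570, 292, 451), (563, 289, 449), (555, 286, 447)]
228 [(577, 293, 445), (570, 293, 445), (563, 286, 440), (555, 281, 435)]
232 [(577, 294, 439), (570, 289, 434), (563, 282, 429), (555, 273, 422)]
236 [(578, 290, 428), (570, 283, 423), (562, 276, 416), (554, 265, 408)]
240 [(578, 283, 415), (570, 275, 408), (562, 266, 400), (554, 254, 391)]
244 [(578, 277, 402), (570, 266, 393), (560, 181, 324), (542, -65, 124)]
248 [(578, 262, 382), (570, 184, 317), (559, 102, 249), (542, -61, 114)]
252 [(579, 175, 300), (570, 153, 282), (559, 108, 243), (542, -60, 102)]
256 [(579, 174, 290), (570, 150, 269), (559, 111, 235), (542, -59, 89)]
260 [(580, 148, 257), (570, 149, 258), (559, 120, 232), (542, -64, 72)]
264 [(580, 176, 271), (570, 120, 222), (559, 120, 221), (545, 11, 123)]
268 [(580, 193, 277), (570, 122, 212), (558, 73, 168), (545, 10, 110)]
272 [(580, 196, 269), (569, 35, 121), (558, 34, 119), (545, 9, 96)]
276 [(582, 0, 76), (569, 9, 84), (557, 12, 86), (545, 12, 86)]
280 [(582, 10, 71), (570, 12, 73), (557, 13, 74), (545, 12, 72)]
284 [(582, 22, 70), (570, 26, 73), (558, 27, 73), (546, 26, 72)]
288 [(582, 39, 72), (570, 39, 72), (558, 38, 71), (547, 54, 86)]
292 [(583, 53, 73), (571, 54, 74), (559, 53, 72), (547, 67, 85)]
```

View pics/side5c.png

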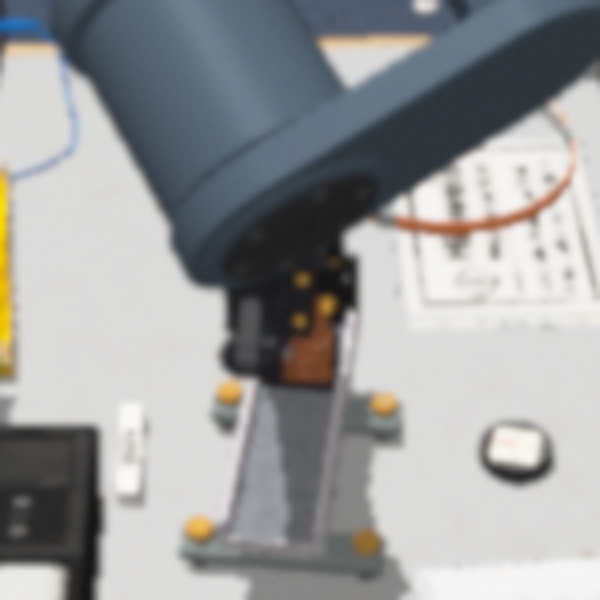

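The coil is still supported. Its foot edge is on the floor (crop (290,385)) and forces are about 1 N. Continuing.

```bash
python3 - <<'E'
from gen2 import *
R,x=rows(39.1,75,18); print(json.dumps(R)); print(x)
E
```

```text
[{"dx": 0.7, "dy": 5.0, "dz": -2.6, "ax": -0.026, "ay": 0.004, "az": 0.0, "jaw": 0.7}, {"dx": 1.4, "dy": 9.9, "dz": -5.4, "ax": -0.052, "ay": 0.007, "az": 0.0, "jaw": 0.71}, {"dx": 2.1, "dy": 14.7, "dz": -8.4, "ax": -0.078, "ay": 0.011, "az": 0.0, "jaw": 0.72}, {"dx": 2.8, "dy": 19.4, "dz": -11.5, "ax": -0.104, "ay": 0.015, "az": 0.0, "jaw": 0.73}, {"dx": 3.4, "dy": 24.0, "dz": -14.8, "ax": -0.129, "ay": 0.018, "az": 0.0, "jaw": 0.74}, {"dx": 4.1, "dy": 28.5, "dz": -18.2, "ax": -0.155, "ay": 0.022, "az": 0.0, "jaw": 0.76}, {"dx": 4.7, "dy": 32.9, "dz": -21.9, "ax": -0.181, "ay": 0.026, "az": 0.0, "jaw": 0.77}, {"dx": 5.3, "dy": 37.2, "dz": -25.6, "ax": -0.207, "ay": 0.029, "az": 0.0, "jaw": 0.78}, {"dx": 5.9, "dy": 41.6, "dz": -29.9, "ax": -0.233, "ay": 0.033, "az": 0.0, "jaw": 0.78}, {"dx": 6.5, "dy": 46.0, "dz": -34.3, "ax": -0.259, "ay": 0.037, "az": 0.0, "jaw": 0.78}, {"dx": 7.1, "dy": 49.9, "dz": -39.3, "ax": -0.281, "ay": 0.04, "az": 0.0, "jaw": 0.78}, {"dx": 7.6, "dy": 53.3, "dz": -44.7, "ax": -0.299, "ay": 0.043, "az": 0.0, "jaw": 0.78}, {"dx": 8.0, "dy": 56.5, "dz": -50.3, "ax": -0.318, "ay": 0.045, "az": 0.0, "jaw": 0.78}, {"dx": 8.5, "dy": 59.5, "dz": -55.9, "ax": -0.337, "ay": 0.048, "az": 0.0, "jaw": 0.78}, {"dx": 8.9, "dy": 62.4, "dz": -61.7, "ax": -0.356, "ay": 0.051, "az": 0.0, "jaw": 0.78}, {"dx": 9.3, "dy": 65.0, "dz": -67.5, "ax": -0.374, "ay": 0.053, "az": 0.0, "jaw": 0.78}, {"dx": 9.6, "dy": 67.3, "dz": -73.4, "ax": -0.393, "ay": 0.056, "az": 0.0, "jaw": 0.78}, {"dx": 9.9, "dy": 69.5, "dz": -79.4, "ax": -0.412, "ay": 0.059, "az": 0.0, "jaw": 0.78}]
[156.5724107  66.8489616]
```

>>> drive_tool(series=[{"dx": 0.7, "dy": 5.0, "dz": -2.6, "ax": -0.026, "ay": 0.004, "az": 0.0, "jaw": 0.7}, {"dx": 1.4, "dy": 9.9, "dz": -5.4, "ax": -0.052, "ay": 0.007, "az": 0.0, "jaw": 0.71}, {"dx": 2.1, "dy": 14.7, "dz": -8.4, "ax": -0.078, "ay": 0.011, "az": 0.0, "jaw": 0.72}, {"dx": 2.8, "dy": 19.4, "dz": -11.5, "ax": -0.104, "ay": 0.015, "az": 0.0, "jaw": 0.73}, {"dx": 3.4, "dy": 24.0, "dz": -14.8, "ax": -0.129, "ay": 0.018, "az": 0.0, "jaw": 0.74}, {"dx": 4.1, "dy": 28.5, "dz": -18.2, "ax": -0.155, "ay": 0.022, "az": 0.0, "jaw": 0.76}, {"dx": 4.7, "dy": 32.9, "dz": -21.9, "ax": -0.181, "ay": 0.026, "az": 0.0, "jaw": 0.77}, {"dx": 5.3, "dy": 37.2, "dz": -25.6, "ax": -0.207, "ay": 0.029, "az": 0.0, "jaw": 0.78}, {"dx": 5.9, "dy": 41.6, "dz": -29.9, "ax": -0.233, "ay": 0.033, "az": 0.0, "jaw": 0.78}, {"dx": 6.5, "dy": 46.0, "dz": -34.3, "ax": -0.259, "ay": 0.037, "az": 0.0, "jaw": 0.78}])

```text
time_s: 7.1
eef_pos: [0.5818, 0.1298, 0.182]
eef_rot: [[-0.99, 0.096, -0.103], [0.141, 0.67, -0.729], [-0.0, -0.736, -0.677]]
ft_force: [0.2, -0.3, -1.6]
opening: 0.78
```

```bash
python3 k.py; python3 - <<'E'
from h import *
im,d=grab('side','side6')
z=im[200:350,230:380]; cv2.imwrite('pics/side6c.png',cv2.resize(z,(600,600),interpolation=cv2.INTER_CUBIC))
im,d=grab('top','top6')
z=im[180:290,260:380]; cv2.imwrite('pics/top6c.png',cv2.resize(z,(600,550),interpolation=cv2.INTER_CUBIC))
E
```

```text
t 7.1 q [ 0.42   0.745  1.354 -0.673  1.568 -0.82 ] p [0.5818 0.1298 0.182 ] f [ 0.2 -0.3 -1.6] op 0.78
[[-0.99, 0.096, -0.103], [0.141, 0.67, -0.729], [-0.0, -0.736, -0.677]]
```

View pics/side6c.png

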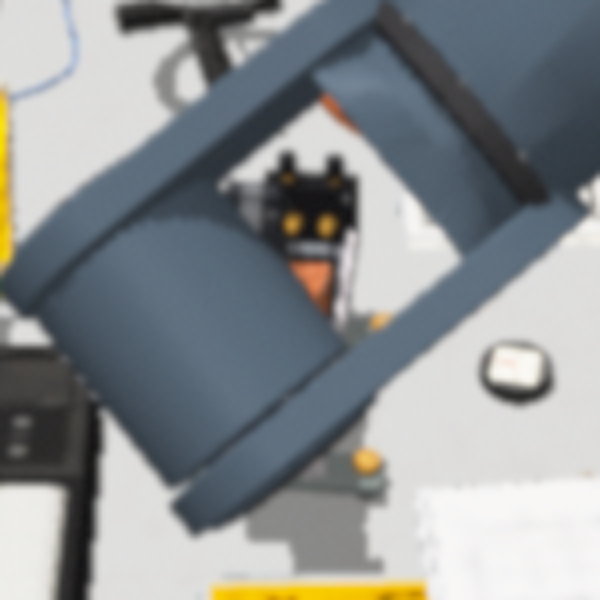

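View pics/top6c.png

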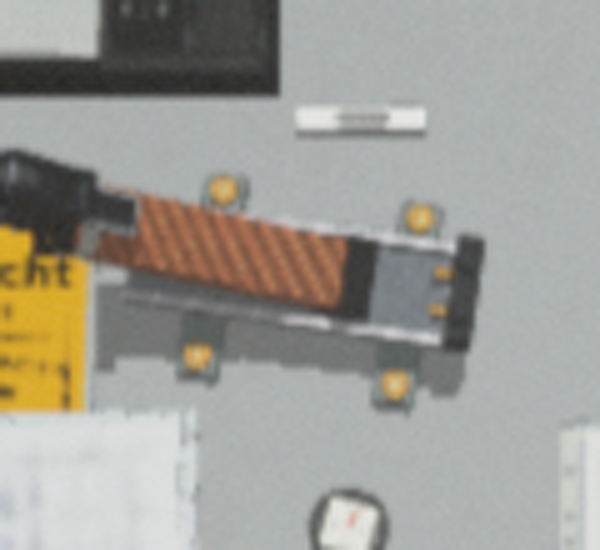

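```bash
python3 - <<'E'
from h import *
z=np.load('pics/top6.npz');W=cloud('top',z['d'])
for v in range(214,244,3): print(v,[tuple(np.nan_to_num(W[v,u]*1000).round().astype(int).tolist()) for u in (272,276,280,284,290,298,306,314,322,330)])
E
```

```text
214 [(588, 140, 286), (591, 131, 273), (641, 149, 3), (642, 137, 0), (641, 118, 5), (642, 94, -5), (643, 70, -7), (642, 45, -5), (640, 20, 5), (641, -4, 4)]
217 [(595, 149, 208), (584, 132, 268), (598, 130, 189), (632, 137, 0), (633, 119, -5), (634, 95, -9), (626, 67, 33), (631, 45, 4), (632, 20, -3), (631, -4, 2)]
220 [(574, 141, 279), (575, 131, 271), (581, 124, 238), (582, 114, 232), (592, 103, 174), (623, 94, -3), (616, 67, 36), (623, 45, -1), (623, 20, 0), (623, -4, -4)]
223 [(571, 144, 249), (567, 131, 271), (573, 124, 240), (574, 114, 234), (584, 103, 175), (587, 82, 156), (587, 60, 153), (613, 45, -1), (613, 20, 0), (612, -5, 7)]
226 [(571, 150, 202), (573, 140, 191), (567, 126, 222), (568, 115, 220), (577, 104, 163), (579, 82, 154), (581, 61, 141), (583, 39, 126), (591, 18, 79), (590, -6, 82)]
229 [(563, 150, 201), (563, 139, 198), (565, 129, 187), (566, 119, 178), (568, 103, 170), (570, 82, 156), (571, 60, 148), (574, 39, 130), (576, 16, 118), (576, -6, 113)]
232 [(585, 173, 4), (559, 142, 169), (560, 132, 164), (559, 120, 174), (560, 104, 168), (560, 82, 162), (564, 61, 140), (566, 39, 128), (567, 16, 120), (568, -6, 112)]
235 [(577, 173, -1), (577, 162, -6), (576, 149, 0), (575, 136, 6), (565, 111, 77), (553, 82, 152), (554, 60, 145), (557, 39, 129), (558, 16, 118), (559, -6, 110)]
238 [(567, 173, 2), (568, 161, -5), (566, 148, 6), (556, 129, 79), (556, 112, 73), (556, 88, 74), (550, 62, 114), (549, 39, 126), (551, 16, 110), (552, -6, 105)]
241 [(557, 173, 3), (558, 161, -2), (558, 149, -1), (559, 137, -6), (548, 112, 69), (547, 88, 77), (546, 64, 81), (548, 41, 70), (542, 16, 109), (543, -6, 107)]
```

Depth gives a coil tilt of about 60°, supported and laterally centred. Continuing down.

```bash
python3 - <<'E'
from gen2 import *
R,x=rows(59.04,87,16); print(json.dumps(R)); print(x)
E
```

```text
[{"dx": 0.5, "dy": 3.4, "dz": -4.3, "ax": -0.02, "ay": 0.003, "az": 0.0, "jaw": 0.78}, {"dx": 0.9, "dy": 6.5, "dz": -9.0, "ax": -0.036, "ay": 0.005, "az": 0.0, "jaw": 0.78}, {"dx": 1.3, "dy": 9.4, "dz": -13.9, "ax": -0.053, "ay": 0.007, "az": 0.0, "jaw": 0.78}, {"dx": 1.7, "dy": 12.1, "dz": -18.8, "ax": -0.069, "ay": 0.01, "az": 0.0, "jaw": 0.78}, {"dx": 2.1, "dy": 14.7, "dz": -23.8, "ax": -0.085, "ay": 0.012, "az": 0.0, "jaw": 0.78}, {"dx": 2.4, "dy": 17.1, "dz": -28.8, "ax": -0.102, "ay": 0.014, "az": 0.0, "jaw": 0.78}, {"dx": 2.8, "dy": 19.3, "dz": -33.9, "ax": -0.118, "ay": 0.017, "az": 0.0, "jaw": 0.78}, {"dx": 3.0, "dy": 21.4, "dz": -39.1, "ax": -0.135, "ay": 0.019, "az": 0.0, "jaw": 0.78}, {"dx": 3.3, "dy": 23.3, "dz": -44.4, "ax": -0.151, "ay": 0.022, "az": 0.0, "jaw": 0.78}, {"dx": 3.6, "dy": 25.1, "dz": -49.7, "ax": -0.167, "ay": 0.024, "az": 0.0, "jaw": 0.78}, {"dx": 3.8, "dy": 26.6, "dz": -55.0, "ax": -0.184, "ay": 0.026, "az": 0.0, "jaw": 0.78}, {"dx": 4.0, "dy": 28.1, "dz": -60.4, "ax": -0.2, "ay": 0.029, "az": 0.0, "jaw": 0.78}, {"dx": 4.2, "dy": 29.3, "dz": -65.9, "ax": -0.217, "ay": 0.031, "az": 0.0, "jaw": 0.78}, {"dx": 4.3, "dy": 30.4, "dz": -71.3, "ax": -0.233, "ay": 0.033, "az": 0.0, "jaw": 0.78}, {"dx": 4.5, "dy": 31.2, "dz": -76.8, "ax": -0.249, "ay": 0.036, "az": 0.0, "jaw": 0.78}, {"dx": 4.6, "dy": 32.0, "dz": -82.3, "ax": -0.266, "ay": 0.038, "az": 0.0, "jaw": 0.78}]
[165.06096374  29.60869948]
```

>>> drive_tool(series=[{"dx": 0.5, "dy": 3.4, "dz": -4.3, "ax": -0.02, "ay": 0.003, "az": 0.0, "jaw": 0.78}, {"dx": 0.9, "dy": 6.5, "dz": -9.0, "ax": -0.036, "ay": 0.005, "az": 0.0, "jaw": 0.78}, {"dx": 1.3, "dy": 9.4, "dz": -13.9, "ax": -0.053, "ay": 0.007, "az": 0.0, "jaw": 0.78}, {"dx": 1.7, "dy": 12.1, "dz": -18.8, "ax": -0.069, "ay": 0.01, "az": 0.0, "jaw": 0.78}, {"dx": 2.1, "dy": 14.7, "dz": -23.8, "ax": -0.085, "ay": 0.012, "az": 0.0, "jaw": 0.78}, {"dx": 2.4, "dy": 17.1, "dz": -28.8, "ax": -0.102, "ay": 0.014, "az": 0.0, "jaw": 0.78}, {"dx": 2.8, "dy": 19.3, "dz": -33.9, "ax": -0.118, "ay": 0.017, "az": 0.0, "jaw": 0.78}, {"dx": 3.0, "dy": 21.4, "dz": -39.1, "ax": -0.135, "ay": 0.019, "az": 0.0, "jaw": 0.78}, {"dx": 3.3, "dy": 23.3, "dz": -44.4, "ax": -0.151, "ay": 0.022, "az": 0.0, "jaw": 0.78}, {"dx": 3.6, "dy": 25.1, "dz": -49.7, "ax": -0.167, "ay": 0.024, "az": 0.0, "jaw": 0.78}, {"dx": 3.8, "dy": 26.6, "dz": -55.0, "ax": -0.184, "ay": 0.026, "az": 0.0, "jaw": 0.78}])

```text
time_s: 8.3
eef_pos: [0.5856, 0.1562, 0.1269]
eef_rot: [[-0.99, 0.075, -0.119], [0.141, 0.524, -0.84], [-0.001, -0.848, -0.53]]
ft_force: [0.0, 1.3, -1.6]
opening: 0.78
```

```bash
cat > lk.py <<'E'
import sys
from h import *
t=sys.argv[1]
im,d=grab('top','top'+t)
z=im[180:290,240:380]; cv2.imwrite(f'pics/top{t}c.png',cv2.resize(z,(700,550),interpolation=cv2.INTER_CUBIC))
W=cloud('top',d)
for v in range(214,244,3): print(v,[tuple(np.nan_to_num(W[v,u]*1000).round().astype(int).tolist()) for u in (260,266,272,278,284,290,298,306,314,322,330)])
E
python3 k.py;python3 lk.py 7
```

```text
t 8.3 q [ 0.486  0.922  1.263 -0.762  1.672 -0.727] p [0.5856 0.1562 0.1269] f [ 0.   1.3 -1.6] op 0.78
[[-0.99, 0.075, -0.119], [0.141, 0.524, -0.84], [-0.001, -0.848, -0.53]]
214 [(641, 211, 3), (642, 193, -3), (643, 175, -6), (641, 155, 5), (642, 137, -2), (642, 119, -2), (641, 94, 1), (642, 70, -4), (640, 45, 5), (641, 20, 0), (641, -4, 3)]
217 [(594, 181, 215), (594, 165, 211), (635, 176, -13), (633, 156, -3), (632, 137, 0), (632, 118, 3), (631, 93, 6), (628, 68, 25), (632, 45, -2), (630, 20, 10), (631, -5, 6)]
220 [(623, 211, 1), (589, 168, 192), (589, 151, 190), (598, 140, 139), (622, 136, 5), (608, 111, 85), (623, 94, 0), (618, 68, 27), (621, 44, 8), (622, 20, 3), (623, -4, -5)]
223 [(576, 180, 218), (581, 168, 189), (584, 154, 171), (591, 141, 130), (593, 125, 123), (592, 107, 128), (593, 85, 119), (598, 64, 88), (613, 45, 2), (614, 20, -7), (613, -4, 0)]
226 [(586, 195, 110), (574, 168, 185), (575, 153, 177), (582, 141, 136), (583, 124, 130), (0, 0, 0), (585, 85, 115), (586, 63, 111), (584, 39, 121), (590, 17, 85), (589, -6, 90)]
229 [(577, 195, 110), (572, 174, 142), (573,
[... 161 characters left out ...]
5), (566, 175, 128), (565, 158, 134), (564, 140, 136), (565, 124, 130), (566, 107, 125), (566, 85, 123), (567, 62, 116), (567, 39, 116), (570, 17, 98), (568, -6, 114)]
235 [(577, 210, -2), (576, 191, 3), (576, 173, -1), (577, 155, -2), (558, 124, 124), (557, 107, 126), (558, 84, 124), (558, 62, 118), (560, 40, 108), (560, 17, 109), (560, -6, 108)]
238 [(567, 210, 1), (567, 191, 2), (565, 172, 12), (567, 155, 0), (555, 128, 85), (557, 112, 67), (556, 88, 76), (551, 62, 111), (551, 39, 112), (552, 17, 100), (552, -6, 103)]
241 [(558, 210, 0), (559, 192, -5), (557, 173, 3), (557, 154, 3), (558, 136, -1), (547, 111, 78), (547, 87, 80), (546, 64, 82), (548, 41, 68), (543, 17, 104), (547, -6, 78)]
```

View pics/top7c.png

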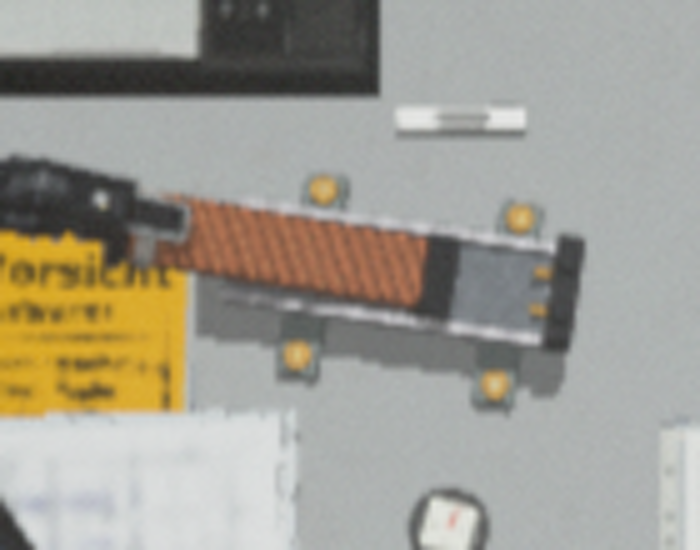

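Tilt is now about 78° and matches the plan. I'll do the last degrees slowly, at 1° per row.

```bash
python3 - <<'E'
from gen2 import *
R,x=rows(78.26,94.26,16); print(json.dumps(R)); print(x)
E
```

```text
[{"dx": 0.1, "dy": 0.8, "dz": -3.1, "ax": -0.009, "ay": 0.001, "az": 0.0, "jaw": 0.78}, {"dx": 0.2, "dy": 1.6, "dz": -6.2, "ax": -0.019, "ay": 0.003, "az": 0.0, "jaw": 0.78}, {"dx": 0.3, "dy": 2.3, "dz": -9.3, "ax": -0.028, "ay": 0.004, "az": 0.0, "jaw": 0.78}, {"dx": 0.4, "dy": 3.0, "dz": -12.4, "ax": -0.038, "ay": 0.005, "az": 0.0, "jaw": 0.78}, {"dx": 0.5, "dy": 3.6, "dz": -15.5, "ax": -0.047, "ay": 0.007, "az": 0.0, "jaw": 0.78}, {"dx": 0.6, "dy": 4.1, "dz": -18.7, "ax": -0.056, "ay": 0.008, "az": 0.0, "jaw": 0.78}, {"dx": 0.7, "dy": 4.6, "dz": -21.8, "ax": -0.066, "ay": 0.009, "az": 0.0, "jaw": 0.78}, {"dx": 0.7, "dy": 5.0, "dz": -25.0, "ax": -0.075, "ay": 0.011, "az": 0.0, "jaw": 0.78}, {"dx": 0.8, "dy": 5.4, "dz": -28.1, "ax": -0.084, "ay": 0.012, "az": 0.0, "jaw": 0.78}, {"dx": 0.8, "dy": 5.7, "dz": -31.3, "ax": -0.094, "ay": 0.013, "az": 0.0, "jaw": 0.78}, {"dx": 0.9, "dy": 6.0, "dz": -34.4, "ax": -0.103, "ay": 0.015, "az": 0.0, "jaw": 0.78}, {"dx": 0.9, "dy": 6.2, "dz": -37.6, "ax": -0.113, "ay": 0.016, "az": 0.0, "jaw": 0.78}, {"dx": 0.9, "dy": 6.3, "dz": -40.8, "ax": -0.122, "ay": 0.017, "az": 0.0, "jaw": 0.78}, {"dx": 0.9, "dy": 6.4, "dz": -43.9, "ax": -0.131, "ay": 0.019, "az": 0.0, "jaw": 0.78}, {"dx": 0.9, "dy": 6.5, "dz": -47.1, "ax": -0.141, "ay": 0.02, "az": 0.0, "jaw": 0.78}, {"dx": 0.9, "dy": 6.4, "dz": -50.3, "ax": -0.15, "ay": 0.021, "az": 0.0, "jaw": 0.78}]
[166.18010838   6.6223137 ]
```

>>> drive_tool(series=[{"dx": 0.1, "dy": 0.8, "dz": -3.1, "ax": -0.009, "ay": 0.001, "az": 0.0, "jaw": 0.79}, {"dx": 0.2, "dy": 1.6, "dz": -6.2, "ax": -0.019, "ay": 0.003, "az": 0.0, "jaw": 0.79}, {"dx": 0.3, "dy": 2.3, "dz": -9.3, "ax": -0.028, "ay": 0.004, "az": 0.0, "jaw": 0.79}, {"dx": 0.4, "dy": 3.0, "dz": -12.4, "ax": -0.038, "ay": 0.005, "az": 0.0, "jaw": 0.79}, {"dx": 0.5, "dy": 3.6, "dz": -15.5, "ax": -0.047, "ay": 0.007, "az": 0.0, "jaw": 0.79}, {"dx": 0.6, "dy": 4.1, "dz": -18.7, "ax": -0.056, "ay": 0.008, "az": 0.0, "jaw": 0.79}, {"dx": 0.7, "dy": 4.6, "dz": -21.8, "ax": -0.066, "ay": 0.009, "az": 0.0, "jaw": 0.79}, {"dx": 0.7, "dy": 5.0, "dz": -25.0, "ax": -0.075, "ay": 0.011, "az": 0.0, "jaw": 0.79}, {"dx": 0.8, "dy": 5.4, "dz": -28.1, "ax": -0.084, "ay": 0.012, "az": 0.0, "jaw": 0.79}, {"dx": 0.8, "dy": 5.7, "dz": -31.3, "ax": -0.094, "ay": 0.013, "az": 0.0, "jaw": 0.79}, {"dx": 0.9, "dy": 6.0, "dz": -34.4, "ax": -0.103, "ay": 0.015, "az": 0.0, "jaw": 0.79}, {"dx": 0.9, "dy": 6.2, "dz": -37.6, "ax": -0.113, "ay": 0.016, "az": 0.0, "jaw": 0.79}, {"dx": 0.9, "dy": 6.2, "dz": -37.6, "ax": -0.113, "ay": 0.016, "az": 0.0, "jaw": 0.79}])

```text
time_s: 9.65
eef_pos: [0.5863, 0.1623, 0.089]
eef_rot: [[-0.99, 0.06, -0.127], [0.141, 0.426, -0.894], [0.0, -0.903, -0.43]]
ft_force: [-0.5, 0.7, -1.8]
opening: 0.792
```

```bash
python3 k.py;python3 lk.py 8; python3 -c "
from h import *
im,d=grab('side','side8'); cv2.imwrite('pics/side8c.png',cv2.resize(im[200:440,180:420],(600,600)))"
```

```text
t 9.65 q [ 0.509  1.034  1.21  -0.815  1.73  -0.682] p [0.5863 0.1623 0.089 ] f [-0.5  0.7 -1.8] op 0.792
[[-0.99, 0.06, -0.127], [0.141, 0.426, -0.894], [0.0, -0.903, -0.43]]
214 [(641, 211, 2), (643, 194, -8), (643, 175, -4), (642, 156, -2), (641, 137, 2), (640, 118, 9), (640, 94, 6), (641, 69, 1), (643, 45, -9), (640, 20, 5), (640, -5, 7)]
217 [(632, 211, 2), (632, 192, 3), (632, 174, 2), (631, 155, 5), (634, 138, -12), (632, 119, -1), (631, 93, 8), (629, 68, 17), (630, 44, 8), (631, 20, 3), (632, -4, -3)]
220 [(592, 186, 178), (624, 193, -3), (623, 174, 3), (623, 155, 1), (623, 137, -1), (607, 111, 88), (623, 94, 0), (618, 68, 25), (621, 44, 9), (622, 20, 1), (622, -4, 1)]
223 [(583, 186, 181), (589, 174, 144), (590, 158, 137), (596, 144, 101), (596, 127, 102), (596, 110, 100), (600, 88, 80), (600, 65, 79), (614, 45, -5), (614, 20, -3), (613, -4, 0)]
226 [(576, 187, 171), (580, 173, 147), (581, 157, 140), (587, 144, 101), (587, 127, 103), (587, 109, 107), (587, 86, 103), (587, 63, 104), (592, 41, 69), (591, 18, 80), (592, -6, 72)]
229 [(579, 197, 99), (579, 179, 103), (574, 158, 133), (578, 144, 103), (578, 126, 106), (579, 110, 100), (578, 86, 103), (578, 63, 107), (578, 40, 103), (577, 17, 112), (583, -6, 72)]
232 [(570, 196, 104), (570, 179, 102), (571, 162, 96), (570, 144, 99), (570, 127, 99), (569, 109, 104), (569, 86, 106), (570, 63, 100), (569, 40, 108), (570, 17, 98), (574, -6, 70)]
235 [(576, 210, 4), (577, 193, -7), (564, 164, 82), (562, 145, 96), (561, 127, 99), (561, 109, 100), (562, 86, 97), (560, 63, 106), (560, 40, 105), (560, 17, 104), (565, -6, 70)]
238 [(566, 209, 6), (568, 192, -3), (568, 173, -3), (568, 155, -4), (554, 128, 88), (556, 112, 73), (553, 86, 97), (552, 63, 105), (552, 40, 102), (553, 17, 97), (556, -6, 74)]
241 [(558, 210, -1), (558, 192, -1), (557, 172, 5), (557, 154, 5), (557, 136, 3), (548, 111, 73), (547, 88, 80), (547, 64, 79), (547, 41, 77), (543, 17, 107), (548, -6, 71)]
```

View pics/top8c.png

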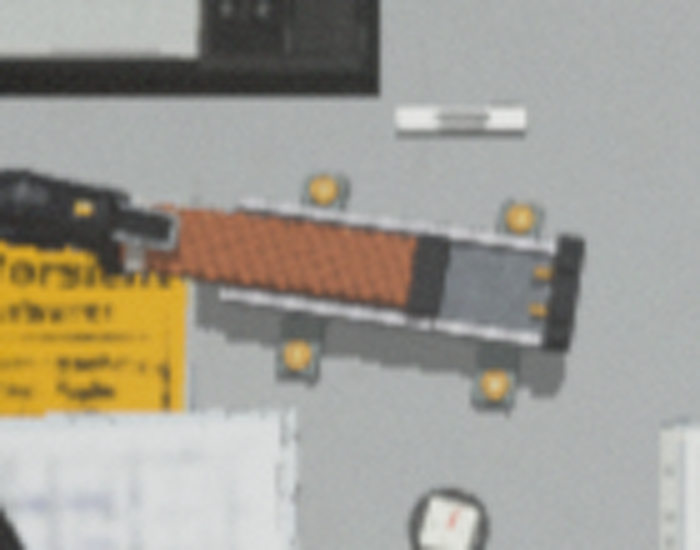

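View pics/side8c.png

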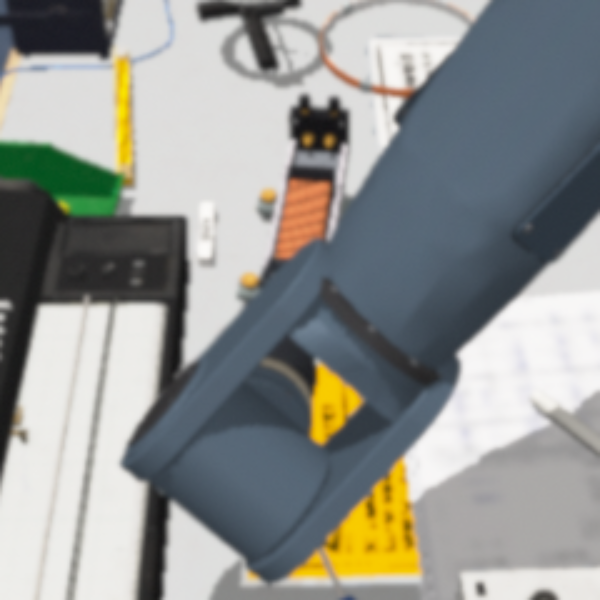

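Coil surface depth is about 102 mm all along, so it is flat. The finger still carries about 1.8 N, so I'll lower a little, open the jaws and check.

>>> drive_tool(series=[{"dx": 0, "dy": 0, "dz": -2, "ax": 0, "ay": 0, "az": 0, "jaw": 0.79}, {"dx": 0, "dy": 0, "dz": -4, "ax": 0, "ay": 0, "az": 0, "jaw": 0.79}, {"dx": 0, "dy": 0, "dz": -5, "ax": 0, "ay": 0, "az": 0, "jaw": 0.83}, {"dx": 0, "dy": 0, "dz": -5, "ax": 0, "ay": 0, "az": 0, "jaw": 0.87}, {"dx": 0, "dy": 0, "dz": -5, "ax": 0, "ay": 0, "az": 0, "jaw": 0.92}, {"dx": 0, "dy": 0, "dz": -5, "ax": 0, "ay": 0, "az": 0, "jaw": 0.98}, {"dx": 0, "dy": 0, "dz": -5, "ax": 0, "ay": 0, "az": 0, "jaw": 0.98}])

```text
time_s: 10.45
eef_pos: [0.5865, 0.1623, 0.0849]
eef_rot: [[-0.99, 0.062, -0.127], [0.141, 0.427, -0.893], [-0.001, -0.902, -0.431]]
ft_force: [-0.3, -0.0, -0.1]
opening: 0.982
```

```bash
python3 k.py;python3 lk.py 9
```

```text
t 10.45 q [ 0.509  1.04   1.208 -0.815  1.726 -0.678] p [0.5865 0.1623 0.0849] f [-0.3 -0.  -0.1] op 0.982
[[-0.99, 0.062, -0.127], [0.141, 0.427, -0.893], [-0.001, -0.902, -0.431]]
214 [(643, 212, -8), (643, 193, -6), (642, 175, -3), (641, 155, 3), (642, 137, 0), (643, 119, -7), (643, 95, -8), (643, 70, -11), (642, 45, -1), (642, 20, -2), (641, -4, 2)]
217 [(601, 187, 173), (632, 192, 1), (633, 174, -1), (632, 155, 2), (633, 137, -2), (631, 118, 5), (631, 94, 4), (626, 67, 34), (632, 45, 3), (632, 20, 1), (631, -5, 5)]
220 [(592, 186, 179), (610, 183, 73), (624, 175, -5), (623, 156, -3), (622, 136, 7), (608, 111, 86), (622, 93, 6), (618, 68, 27), (623, 45, -2), (623, 20, 0), (622, -4, 3)]
223 [(583, 186, 178), (588, 173, 148), (589, 157, 143), (597, 145, 98), (596, 127, 103), (597, 110, 97), (600, 88, 79), (599, 64, 82), (614, 45, -2), (612, 20, 6), (612, -5, 8)]
226 [(575, 186, 180), (579, 173, 151), (581, 157, 139), (587, 144, 102), (589, 127, 95), (589, 110, 94), (588, 86, 100), (587, 63, 102), (594, 42, 60), (589, 17, 87), (591, -6, 78)]
229 [(578, 196, 105), (579, 179, 101), (5
[... 155 characters left out ...]
96, 102), (571, 179, 96), (570, 162, 99), (570, 144, 102), (571, 127, 97), (570, 109, 100), (569, 86, 104), (570, 63, 100), (569, 40, 106), (570, 17, 102), (575, -6, 69)]
235 [(576, 210, 1), (576, 191, 5), (565, 164, 77), (562, 144, 97), (562, 127, 98), (562, 110, 97), (560, 86, 105), (561, 63, 100), (561, 40, 103), (560, 17, 104), (567, -6, 62)]
238 [(567, 210, 1), (567, 192, -1), (568, 174, -6), (567, 155, 1), (554, 128, 87), (556, 111, 76), (554, 87, 89), (553, 63, 99), (552, 40, 105), (551, 17, 108), (556, -6, 73)]
241 [(559, 211, -10), (558, 191, 0), (558, 173, -1), (557, 154, 4), (558, 137, -4), (548, 112, 69), (546, 87, 86), (546, 64, 81), (547, 41, 78), (542, 17, 109), (547, -6, 74)]
```

View pics/top9c.png

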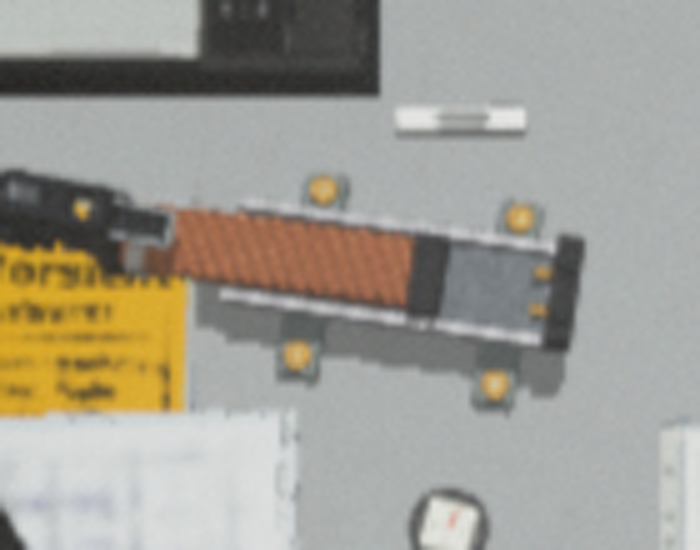

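Now -0.1 N on the wrist and a flat coil: it lies in the channel (top crop, foot at (432,275), free end at about (140,245)). I'll back off along the tool axis after checking reach.

```bash
python3 - <<'E'
from ik import *
from station import bot
s=bot.sense();q=np.array(s['q']);p=s['eef_pos'];R=np.array(s['eef_rot']);print(b[0])
for t in([0,0,0],[.006,.040,.019],[.011,.080,.039],[.009,.080,.009],[.0,.02,.009],[-.007,-.03,.009]):
    q,e=ik(q,p+t,R);print(q.round(2),round(e*1e3,2))
E
```

```text
1.2432305190120593e-06
[ 0.51  1.04  1.21 -0.81  1.73 -0.68] 0.0
[ 0.55  1.06  1.11 -0.8   1.81 -0.71] 0.0
[ 0.59  1.08  1.01 -0.79  1.89 -0.75] 0.0
[ 0.59  1.12  1.01 -0.78  1.86 -0.72] 0.0
[ 0.53  1.04  1.17 -0.8   1.76 -0.69] 0.0
[ 0.48  0.99  1.29 -0.83  1.69 -0.67] 0.0
```

>>> drive_tool(series=[{"dx": 1.4, "dy": 10, "dz": 4.8, "ax": 0, "ay": 0, "az": 0, "jaw": 1}, {"dx": 2.8, "dy": 20, "dz": 9.7, "ax": 0, "ay": 0, "az": 0, "jaw": 1}, {"dx": 4.3, "dy": 30, "dz": 14.5, "ax": 0, "ay": 0, "az": 0, "jaw": 1}, {"dx": 5.7, "dy": 40, "dz": 19.3, "ax": 0, "ay": 0, "az": 0, "jaw": 1}, {"dx": 7.1, "dy": 50, "dz": 24, "ax": 0, "ay": 0, "az": 0, "jaw": 1}, {"dx": 8.5, "dy": 60, "dz": 29, "ax": 0, "ay": 0, "az": 0, "jaw": 0.8}, {"dx": 10, "dy": 70, "dz": 34, "ax": 0, "ay": 0, "az": 0, "jaw": 0.5}, {"dx": 11, "dy": 80, "dz": 39, "ax": 0, "ay": 0, "az": 0, "jaw": 0.2}, {"dx": 11, "dy": 85, "dz": 30, "ax": 0, "ay": 0, "az": 0, "jaw": 0}, {"dx": 10, "dy": 85, "dz": 20, "ax": 0, "ay": 0, "az": 0, "jaw": 0}, {"dx": 10, "dy": 85, "dz": 9, "ax": 0, "ay": 0, "az": 0, "jaw": 0}, {"dx": 10, "dy": 85, "dz": 9, "ax": 0, "ay": 0, "az": 0, "jaw": 0}])

```text
time_s: 11.7
eef_pos: [0.5956, 0.2464, 0.0911]
eef_rot: [[-0.99, 0.058, -0.129], [0.141, 0.425, -0.894], [0.002, -0.903, -0.429]]
ft_force: [-0.2, -0.5, -0.3]
opening: 0.001
```

```bash
python3 k.py;python3 lk.py 10; python3 -c "
from h import *
im,d=grab('side','side10'); cv2.imwrite('pics/side10c.png',cv2.resize(im[200:440,180:420],(600,600)))"
```

```text
t 11.7 q [ 0.596  1.127  0.993 -0.774  1.87  -0.724] p [0.5956 0.2464 0.0911] f [-0.2 -0.5 -0.3] op 0.001
[[-0.99, 0.058, -0.129], [0.141, 0.425, -0.894], [0.002, -0.903, -0.429]]
214 [(642, 211, 0), (643, 193, -5), (641, 174, 2), (641, 155, 3), (642, 137, -2), (641, 119, 1), (641, 94, 5), (642, 70, -3), (642, 45, -4), (642, 20, -4), (640, -5, 4)]
217 [(633, 211, 0), (632, 192, 3), (633, 174, -1), (631, 155, 5), (632, 137, 3), (634, 119, -7), (632, 94, 2), (628, 68, 23), (631, 44, 6), (633, 20, -7), (633, -4, -4)]
220 [(623, 210, 3), (609, 182, 80), (622, 173, 7), (623, 155, 0), (624, 138, -8), (607, 111, 91), (622, 93, 5), (618, 68, 28), (622, 45, 3), (623, 20, -2), (623, -4, -2)]
223 [(597, 197, 98), (598, 181, 91), (598, 163, 90), (597, 145, 96), (597, 127, 96), (596, 110, 100), (600, 88, 76), (600, 64, 81), (613, 44, 3), (614, 20, -4), (613, -4, 2)]
226 [(587, 196, 105), (588, 180, 97), (588, 162, 98), (588, 144, 99), (588, 127, 99), (588, 110, 100), (588, 86, 100), (587, 63, 105), (592, 41, 69), (590, 17, 83), (591, -6, 75)]
229 [(578, 196, 104), (579, 179, 102), (579, 162, 99), (580, 145, 95), (578, 127, 103), (580, 110, 95), (579, 86, 99), (579, 63, 97), (579, 40, 100), (578, 17, 103), (583, -6, 73)]
232 [(571, 197, 98), (570, 179, 102), (571, 162, 96), (570, 144, 98), (571, 127, 95), (569, 109, 105), (571, 87, 95), (570, 63, 100), (570, 40, 102), (568, 17, 109), (575, -6, 66)]
235 [(576, 209, 5), (575, 191, 7), (564, 163, 83), (562, 144, 98), (560, 126, 106), (561, 109, 99), (562, 86, 97), (561, 63, 101), (562, 40, 96), (560, 17, 110), (566, -6, 70)]
238 [(567, 210, 0), (568, 192, -4), (567, 173, 1), (567, 155, 0), (556, 129, 79), (557, 112, 70), (553, 86, 96), (552, 63, 102), (552, 40, 102), (551, 17, 109), (557, -6, 68)]
241 [(558, 210, 1), (557, 191, 6), (557, 172, 6), (558, 154, 2), (558, 137, -4), (548, 112, 72), (546, 87, 84), (545, 64, 88), (547, 41, 73), (542, 16, 113), (547, -6, 76)]
```

View pics/top10c.png

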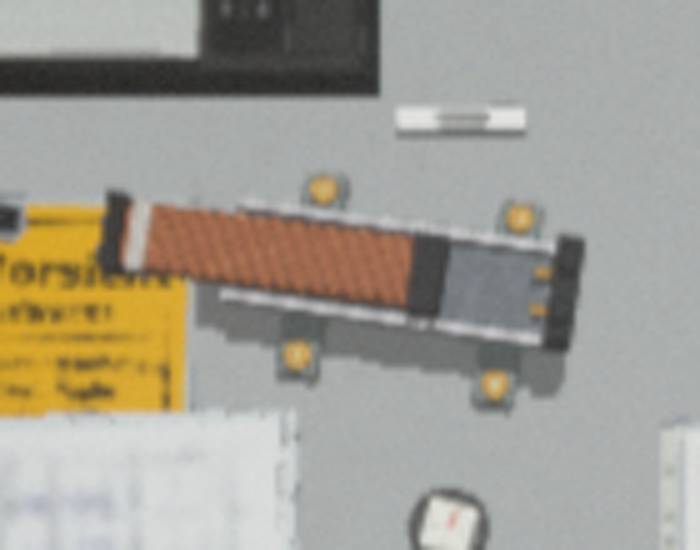

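View pics/side10c.png

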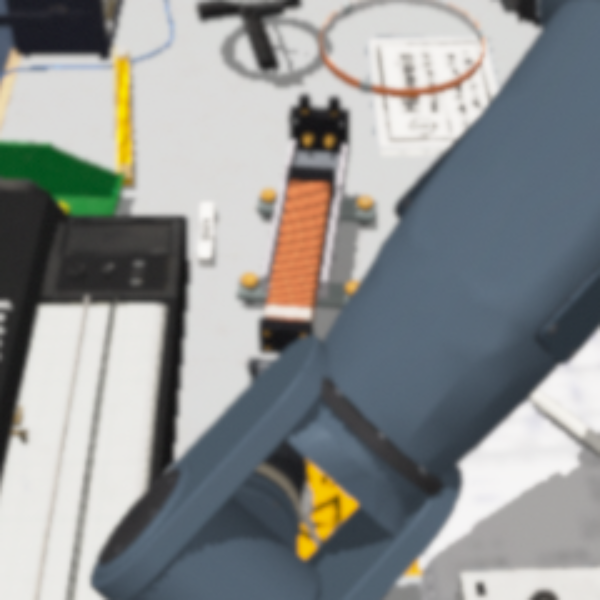

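```bash
cat > al.py <<'E'
from h import *
o=np.array([-.141,-.990]); c=np.array([.5655,.0305])
def al(crop,z,u0=240,v0=180):
    w=bp('top',[[u0+a/5-.4,v0+b_/5-.4] for a,b_ in crop],z)
    for k,q in zip(crop,w): d=q[:2]-c; print(k,'along',round(d@o*1e3,1),'lat',round((d@[.99,-.141])*1e3,1))
E
python3 - <<'E'
from al import *
al([(449,238),(438,318),(108,190),(102,268)],.106)
al([(22,203),(22,232)],.090)
al([(558,236),(543,346)],.118)
E
```

```text
(449, 238) along 32.3 lat 22.1
(438, 318) along 32.7 lat -24.8
(108, 190) along -167.2 lat 22.6
(102, 268) along -163.4 lat -23.0
(22, 203) along -218.5 lat 10.6
(22, 232) along -215.7 lat -6.3
(558, 236) along 94.4 lat 29.9
(543, 346) along 94.6 lat -34.0
```

Foot is about 62 mm from the block, with about 50 mm from fingertips to the free end. Approaching along the channel axis with the jaws shut, then pushing slowly.

>>> drive_tool(series=[{"dx": -1.4, "dy": -9.9, "dz": -4, "ax": 0, "ay": 0, "az": 0, "jaw": 0}, {"dx": -2.8, "dy": -19.8, "dz": -5, "ax": 0, "ay": 0, "az": 0, "jaw": 0}, {"dx": -4.2, "dy": -29.7, "dz": -5, "ax": 0, "ay": 0, "az": 0, "jaw": 0}, {"dx": -4.9, "dy": -34.7, "dz": -5, "ax": 0, "ay": 0, "az": 0, "jaw": 0}, {"dx": -5.4, "dy": -37.6, "dz": -5, "ax": 0, "ay": 0, "az": 0, "jaw": 0}, {"dx": -5.8, "dy": -40.6, "dz": -5, "ax": 0, "ay": 0, "az": 0, "jaw": 0}, {"dx": -6.2, "dy": -43.6, "dz": -5, "ax": 0, "ay": 0, "az": 0, "jaw": 0}, {"dx": -6.6, "dy": -46.5, "dz": -5, "ax": 0, "ay": 0, "az": 0, "jaw": 0}, {"dx": -7.1, "dy": -49.5, "dz": -5, "ax": 0, "ay": 0, "az": 0, "jaw": 0}, {"dx": -7.5, "dy": -52.5, "dz": -5, "ax": 0, "ay": 0, "az": 0, "jaw": 0}, {"dx": -7.9, "dy": -55.4, "dz": -5, "ax": 0, "ay": 0, "az": 0, "jaw": 0}, {"dx": -8.3, "dy": -58.4, "dz": -5, "ax": 0, "ay": 0, "az": 0, "jaw": 0}])

```text
time_s: 13.0
eef_pos: [0.5883, 0.1889, 0.0892]
eef_rot: [[-0.99, 0.062, -0.126], [0.141, 0.427, -0.893], [-0.001, -0.902, -0.431]]
ft_force: [0.1, 6.0, 4.2]
opening: -0.0
```

```bash
python3 k.py;python3 lk.py 11 >/dev/null; python3 -c "
from h import *
im,d=grab('side','side11'); cv2.imwrite('pics/side11c.png',cv2.resize(im[220:340,240:360],(600,600)))"
```

```text
t 13.0 q [ 0.538  1.059  1.151 -0.799  1.769 -0.689] p [0.5883 0.1889 0.0892] f [0.1 6.  4.2] op -0.0
[[-0.99, 0.062, -0.126], [0.141, 0.427, -0.893], [-0.001, -0.902, -0.431]]
```

View pics/top11c.png

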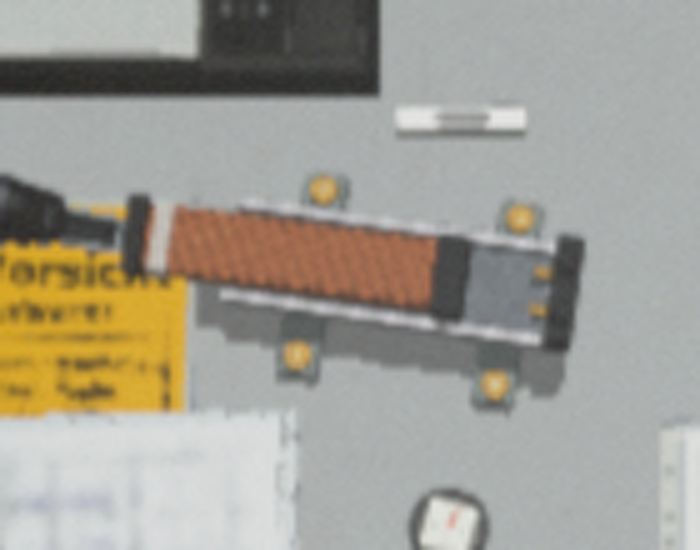

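View pics/side11c.png

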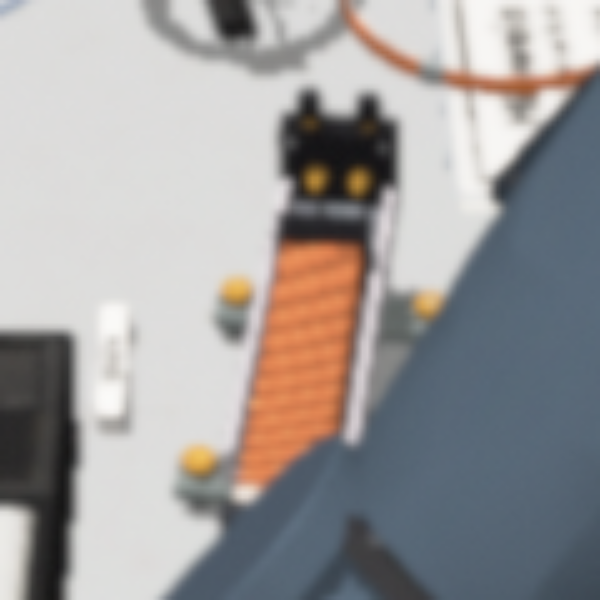

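```bash
python3 - <<'E'
from h import *
z=np.load('pics/top11.npz');W=cloud('top',z['d'])
# coil frame: collect points near axis, lateral<14, by along
o=np.array([-.141,-.990]);c=np.array([.5655,.0305])
P=W.reshape(-1,3);d=P[:,:2]-c;a=d@o*1e3;l=d@np.array([.99,-.141])*1e3
for lo in range(-215,100,10):
    m=(a>lo)&(a<lo+10)&(abs(l)<13)&(P[:,2]>.03); print(lo,m.sum(),round(np.median(P[m,2])*1e3,1) if m.sum() else None,end='; ')
E
```

```text
-215 39 179.2; -205 40 159.5; -195 43 136.1; -185 29 111.5; -175 30 108.5; -165 27 100.1; -155 31 101.2; -145 32 97.8; -135 30 99.4; -125 32 99.9; -115 28 99.8; -105 33 98.4; -95 31 98.1; -85 29 99.2; -75 32 100.4; -65 29 99.8; -55 30 100.6; -45 28 100.1; -35 31 100.0; -25 31 102.2; -15 30 103.0; -5 31 103.1; 5 30 101.6; 15 31 101.0; 25 29 107.3; 35 33 105.1; 45 30 70.9; 55 31 70.7; 65 30 71.4; 75 29 72.1; 85 31 74.3; 95 30 120.3;
```

```bash
cat > prof.py <<'E'
from h import *
import sys
def prof(t):
    z=np.load(f'pics/top{t}.npz');W=cloud('top',z['d'])
    o=np.array([-.141,-.990]);c=np.array([.5655,.0305])
    P=W.reshape(-1,3);d=P[:,:2]-c;a=d@o*1e3;l=d@np.array([.99,-.141])*1e3
    m=(abs(l)<13)&(abs(P[:,2]-.1)<.012)&(a>-145)&(a<10)
    k=np.polyfit(a[m],P[m,2]*1e3,1);print(t,'slope deg',round(np.degrees(np.arctan(k[0])),2),'z@-140',np.polyval(k,-140).round(1),'z@0',np.polyval(k,0).round(1))
    for lo in range(-180,110,6):
        m=(a>lo)&(a<lo+6)&(abs(l)<16)&(P[:,2]>.03)
        print(lo,round(np.median(P[m,2])*1e3) if m.sum() else None,end='; ')
    print()
for t in sys.argv[1:]: prof(t)
E
python3 prof.py 10 11
```

```text
10 slope deg 1.63 z@-140 98.2 z@0 102.2
-180 None; -174 100; -168 102; -162 99; -156 96; -150 98; -144 98; -138 98; -132 99; -126 98; -120 99; -114 99; -108 100; -102 99; -96 98; -90 99; -84 100; -78 101; -72 101; -66 99; -60 100; -54 102; -48 103; -42 101; -36 103; -30 100; -24 102; -18 104; -12 101; -6 102; 0 103; 6 103; 12 107; 18 106; 24 106; 30 74; 36 70; 42 69; 48 71; 54 70; 60 69; 66 70; 72 71; 78 69; 84 72; 90 91; 96 124; 102 122; 108 119; 
11 slope deg 1.55 z@-140 98.3 z@0 102.1
-180 110; -174 109; -168 105; -162 99; -156 101; -150 101; -144 98; -138 99; -132 97; -126 98; -120 100; -114 100; -108 99; -102 98; -96 97; -90 99; -84 101; -78 98; -72 100; -66 100; -60 101; -54 101; -48 100; -42 102; -36 100; -30 102; -24 103; -18 102; -12 103; -6 104; 0 102; 6 102; 12 101; 18 101; 24 107; 30 106; 36 106; 42 81; 48 71; 54 72; 60 68; 66 72; 72 70; 78 70; 84 73; 90 90; 96 124; 102 126; 108 120;
```

The coil slid about 13 mm with 6 N of push, and tilt did not change between the images before and during the push. There is a 4 N vertical load, so I'll relieve it by raising 3 mm while continuing.

>>> drive_tool(series=[{"dx": 0, "dy": 0, "dz": 3, "ax": 0, "ay": 0, "az": 0, "jaw": 0}, {"dx": -0.4, "dy": -3, "dz": 3, "ax": 0, "ay": 0, "az": 0, "jaw": 0}, {"dx": -0.8, "dy": -5.9, "dz": 3, "ax": 0, "ay": 0, "az": 0, "jaw": 0}, {"dx": -1.3, "dy": -8.9, "dz": 3, "ax": 0, "ay": 0, "az": 0, "jaw": 0}, {"dx": -1.7, "dy": -11.9, "dz": 3, "ax": 0, "ay": 0, "az": 0, "jaw": 0}, {"dx": -2.1, "dy": -14.9, "dz": 3, "ax": 0, "ay": 0, "az": 0, "jaw": 0}])

```text
time_s: 13.7
eef_pos: [0.5861, 0.1738, 0.0919]
eef_rot: [[-0.99, 0.062, -0.127], [0.141, 0.427, -0.893], [-0.001, -0.902, -0.431]]
ft_force: [0.8, 4.3, 2.1]
opening: 0.004
```

```bash
python3 k.py;python3 lk.py 12 >/dev/null; python3 prof.py 12
```

```text
t 13.7 q [ 0.522  1.039  1.189 -0.807  1.748 -0.685] p [0.5861 0.1738 0.0919] f [0.8 4.3 2.1] op 0.004
[[-0.99, 0.062, -0.127], [0.141, 0.427, -0.893], [-0.001, -0.902, -0.431]]
12 slope deg 0.94 z@-140 99.3 z@0 101.6
-180 142; -174 126; -168 114; -162 112; -156 108; -150 107; -144 100; -138 102; -132 98; -126 101; -120 101; -114 99; -108 99; -102 99; -96 101; -90 98; -84 99; -78 102; -72 101; -66 101; -60 101; -54 100; -48 100; -42 100; -36 100; -30 101; -24 103; -18 102; -12 102; -6 101; 0 102; 6 103; 12 104; 18 102; 24 105; 30 103; 36 106; 42 106; 48 107; 54 106; 60 72; 66 70; 72 72; 78 70; 84 74; 90 92; 96 125; 102 123; 108 116;
```

View pics/top12c.png

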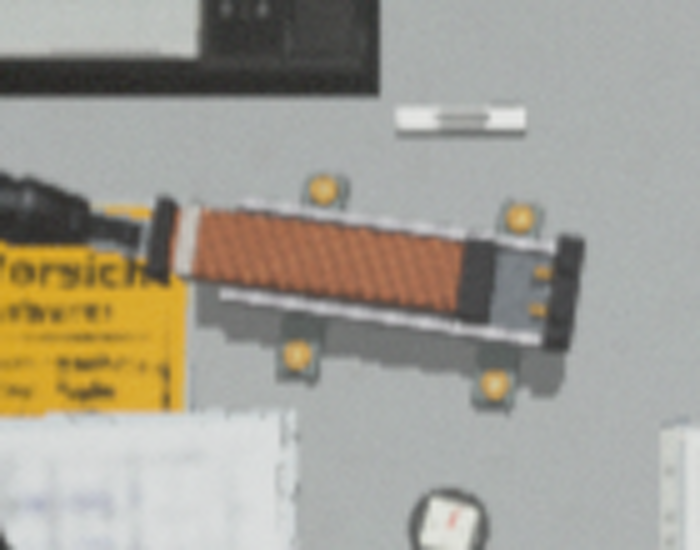

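Sliding well: foot edge at crop x≈492, about 35 mm still to go. Pushing another 24 mm.

>>> drive_tool(series=[{"dx": -0.4, "dy": -3, "dz": 0.5, "ax": 0, "ay": 0, "az": 0, "jaw": 0}, {"dx": -0.8, "dy": -5.9, "dz": 1, "ax": 0, "ay": 0, "az": 0, "jaw": 0}, {"dx": -1.3, "dy": -8.9, "dz": 1, "ax": 0, "ay": 0, "az": 0, "jaw": 0}, {"dx": -1.7, "dy": -11.9, "dz": 1, "ax": 0, "ay": 0, "az": 0, "jaw": 0}, {"dx": -2.1, "dy": -14.9, "dz": 1, "ax": 0, "ay": 0, "az": 0, "jaw": 0}, {"dx": -2.5, "dy": -17.8, "dz": 1, "ax": 0, "ay": 0, "az": 0, "jaw": 0}, {"dx": -3, "dy": -20.8, "dz": 1, "ax": 0, "ay": 0, "az": 0, "jaw": 0}, {"dx": -3.4, "dy": -23.8, "dz": 1, "ax": 0, "ay": 0, "az": 0, "jaw": 0}])

```text
time_s: 14.55
eef_pos: [0.5827, 0.15, 0.0929]
eef_rot: [[-0.99, 0.061, -0.127], [0.141, 0.427, -0.893], [-0.001, -0.902, -0.431]]
ft_force: [0.5, 2.9, 0.1]
opening: -0.002
```

```bash
python3 k.py;python3 lk.py 13 >/dev/null; python3 prof.py 13
```

```text
t 14.55 q [ 0.496  1.013  1.245 -0.822  1.712 -0.677] p [0.5827 0.15   0.0929] f [0.5 2.9 0.1] op -0.002
[[-0.99, 0.061, -0.127], [0.141, 0.427, -0.893], [-0.001, -0.902, -0.431]]
13 slope deg -0.25 z@-140 101.3 z@0 100.7
-180 183; -174 182; -168 173; -162 163; -156 147; -150 122; -144 114; -138 112; -132 111; -126 105; -120 101; -114 101; -108 100; -102 99; -96 100; -90 101; -84 98; -78 101; -72 102; -66 100; -60 102; -54 102; -48 101; -42 100; -36 101; -30 101; -24 99; -18 101; -12 102; -6 101; 0 100; 6 103; 12 103; 18 102; 24 102; 30 102; 36 103; 42 101; 48 101; 54 102; 60 101; 66 105; 72 107; 78 105; 84 73; 90 89; 96 123; 102 125; 108 117;
```

View pics/top13c.png

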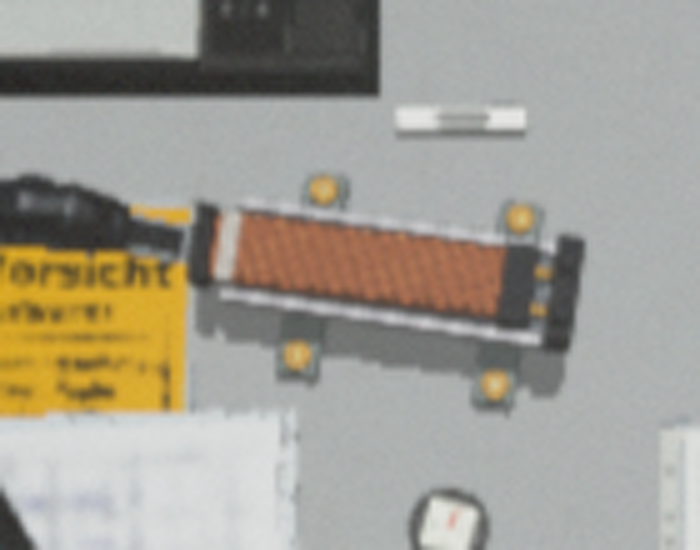

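The foot is at the pin tips, about 11 mm out, with the pins at (545,272) and (540,309) lined up. The rest goes in 1 mm steps, watching the force.

>>> drive_tool(series=[{"dx": -0.1, "dy": -1, "dz": 0, "ax": 0, "ay": 0, "az": 0, "jaw": 0}, {"dx": -0.3, "dy": -2, "dz": 0, "ax": 0, "ay": 0, "az": 0, "jaw": 0}, {"dx": -0.4, "dy": -3, "dz": 0, "ax": 0, "ay": 0, "az": 0, "jaw": 0}, {"dx": -0.6, "dy": -4, "dz": 0, "ax": 0, "ay": 0, "az": 0, "jaw": 0}, {"dx": -0.7, "dy": -5, "dz": 0, "ax": 0, "ay": 0, "az": 0, "jaw": 0}, {"dx": -0.9, "dy": -6, "dz": 0, "ax": 0, "ay": 0, "az": 0, "jaw": 0}, {"dx": -1, "dy": -7, "dz": 0, "ax": 0, "ay": 0, "az": 0, "jaw": 0}])

```text
time_s: 15.3
eef_pos: [0.5817, 0.1432, 0.0929]
eef_rot: [[-0.99, 0.062, -0.127], [0.141, 0.427, -0.893], [-0.001, -0.902, -0.431]]
ft_force: [0.1, 4.0, 2.9]
opening: -0.0
```

```bash
python3 k.py;python3 lk.py 14 >/dev/null; python3 prof.py 14
```

```text
t 15.3 q [ 0.489  1.007  1.261 -0.827  1.702 -0.675] p [0.5817 0.1432 0.0929] f [0.1 4.  2.9] op -0.0
[[-0.99, 0.062, -0.127], [0.141, 0.427, -0.893], [-0.001, -0.902, -0.431]]
14 slope deg -1.02 z@-140 102.4 z@0 99.9
-180 166; -174 184; -168 182; -162 177; -156 160; -150 144; -144 125; -138 115; -132 112; -126 110; -120 108; -114 101; -108 103; -102 100; -96 99; -90 101; -84 99; -78 101; -72 99; -66 100; -60 100; -54 101; -48 100; -42 100; -36 100; -30 99; -24 101; -18 100; -12 103; -6 100; 0 100; 6 102; 12 102; 18 101; 24 102; 30 102; 36 102; 42 101; 48 104; 54 102; 60 103; 66 103; 72 105; 78 106; 84 106; 90 93; 96 123; 102 123; 108 118;
```

View pics/top14c.png

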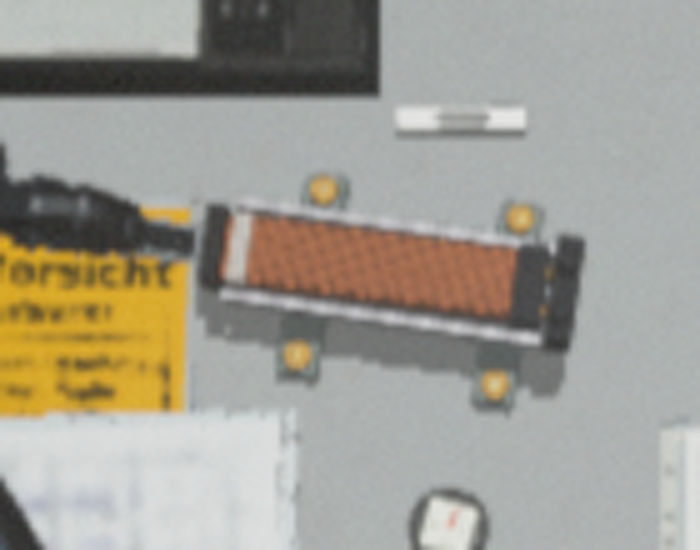

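>>> drive_tool(series=[{"dx": -0.1, "dy": -1, "dz": 0.3, "ax": 0, "ay": 0, "az": 0, "jaw": 0}, {"dx": -0.3, "dy": -2, "dz": 0.5, "ax": 0, "ay": 0, "az": 0, "jaw": 0}, {"dx": -0.4, "dy": -3, "dz": 0.5, "ax": 0, "ay": 0, "az": 0, "jaw": 0}, {"dx": -0.4, "dy": -3, "dz": 0.5, "ax": 0, "ay": 0, "az": 0, "jaw": 0}])

```text
time_s: 15.75
eef_pos: [0.5816, 0.1418, 0.0932]
eef_rot: [[-0.99, 0.062, -0.124], [0.139, 0.43, -0.892], [-0.002, -0.901, -0.434]]
ft_force: [1.7, 16.4, 0.0]
opening: 0.0
```

>>> drive_tool(series=[{"dx": -0.1, "dy": -0.5, "dz": 0, "ax": 0, "ay": 0, "az": 0, "jaw": 0}, {"dx": -0.15, "dy": -1, "dz": 0, "ax": 0, "ay": 0, "az": 0, "jaw": 0}])

```text
time_s: 15.95
eef_pos: [0.5816, 0.1415, 0.0932]
eef_rot: [[-0.99, 0.062, -0.124], [0.138, 0.43, -0.892], [-0.002, -0.9, -0.435]]
ft_force: [1.9, 24.6, 2.2]
opening: -0.002
```

```bash
python3 k.py;python3 lk.py 15 >/dev/null; python3 prof.py 15
```

```text
t 15.95 q [ 0.487  1.002  1.267 -0.827  1.694 -0.674] p [0.5816 0.1415 0.0932] f [ 1.9 24.6  2.2] op -0.002
[[-0.99, 0.062, -0.124], [0.138, 0.43, -0.892], [-0.002, -0.9, -0.435]]
15 slope deg -0.84 z@-140 103.0 z@0 100.9
-180 165; -174 181; -168 184; -162 177; -156 164; -150 153; -144 137; -138 116; -132 110; -126 110; -120 107; -114 101; -108 104; -102 101; -96 99; -90 100; -84 101; -78 100; -72 100; -66 102; -60 101; -54 101; -48 102; -42 101; -36 99; -30 102; -24 102; -18 104; -12 104; -6 103; 0 102; 6 102; 12 102; 18 104; 24 104; 30 102; 36 101; 42 104; 48 102; 54 104; 60 104; 66 104; 72 107; 78 106; 84 106; 90 107; 96 122; 102 123; 108 117;
```

View pics/top15c.png

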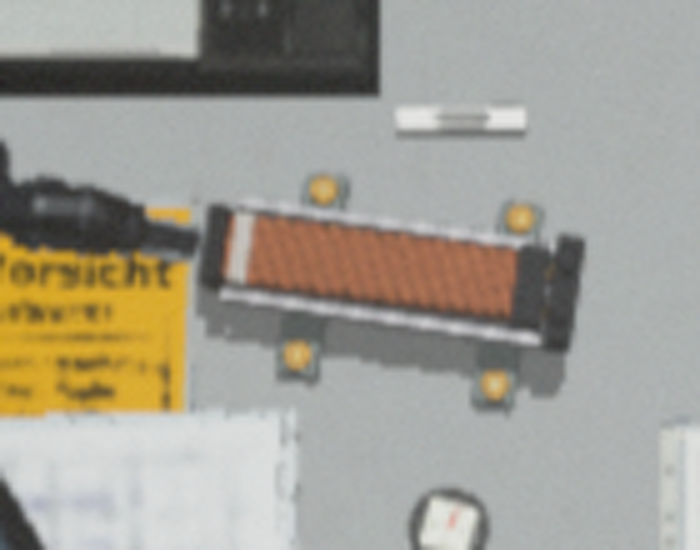

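Force jumped to 24.6 N, so the coil has stopped. I need to tell whether it is home or jammed, so I'll ease off and measure the gap.

>>> drive_tool(series=[{"dx": 0.3, "dy": 2, "dz": 0, "ax": 0, "ay": 0, "az": 0, "jaw": 0}, {"dx": 0.3, "dy": 2, "dz": 0, "ax": 0, "ay": 0, "az": 0, "jaw": 0}])

```text
time_s: 16.2
eef_pos: [0.5816, 0.1421, 0.0931]
eef_rot: [[-0.99, 0.062, -0.125], [0.14, 0.428, -0.893], [-0.001, -0.902, -0.432]]
ft_force: [0.9, 10.0, 1.3]
opening: -0.003
```

```bash
python3 k.py; python3 - <<'E'
from al import *
for t in ('14','15'):
  im=cv2.imread(f'pics/top{t}.png')[220:256,335:362]; cv2.imwrite(f'pics/top{t}z.png',cv2.resize(im,(450,600),interpolation=cv2.INTER_CUBIC))
a=cv2.imread('pics/top14z.png');b=cv2.imread('pics/top15z.png');cv2.imwrite('pics/cmp.png',np.hstack([a[:,:395],b[:,:395]]))
al([(213,205),(203,286)],.106)
al([(548,246),(538,327)],.106)
ims=sum(bot.get_image('side')[0].astype(float) for _ in range(4))/4
cv2.imwrite('pics/s16.png',cv2.resize(ims.astype(np.uint8)[228:268,285:325],(600,600),interpolation=cv2.INTER_CUBIC))
E
```

```text
t 16.2 q [ 0.487  1.004  1.264 -0.827  1.698 -0.674] p [0.5816 0.1421 0.0931] f [ 0.9 10.   1.3] op -0.003
[[-0.99, 0.062, -0.125], [0.14, 0.428, -0.893], [-0.001, -0.902, -0.432]]
(213, 205) along -105.5 lat 22.3
(203, 286) along -104.0 lat -25.2
(548, 246) along 89.4 lat 25.3
(538, 327) along 90.2 lat -22.0
```

View pics/cmp.png

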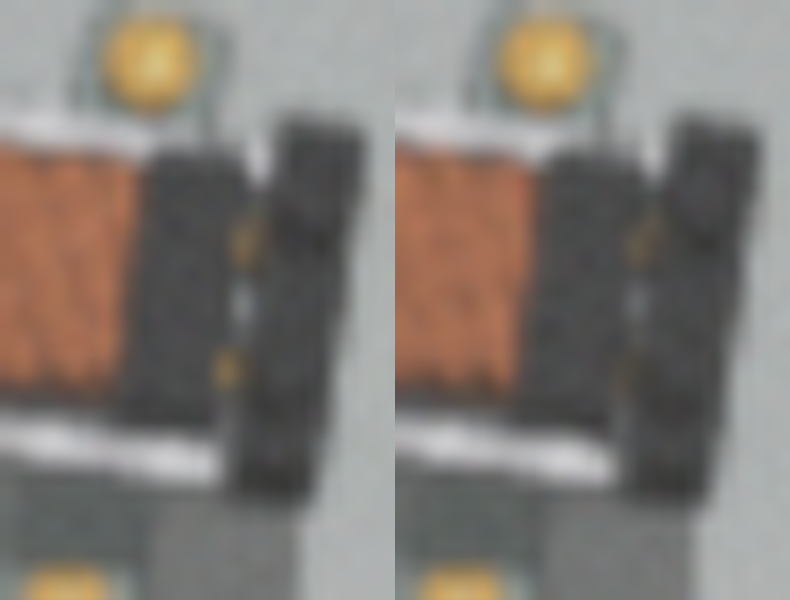

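View pics/s16.png

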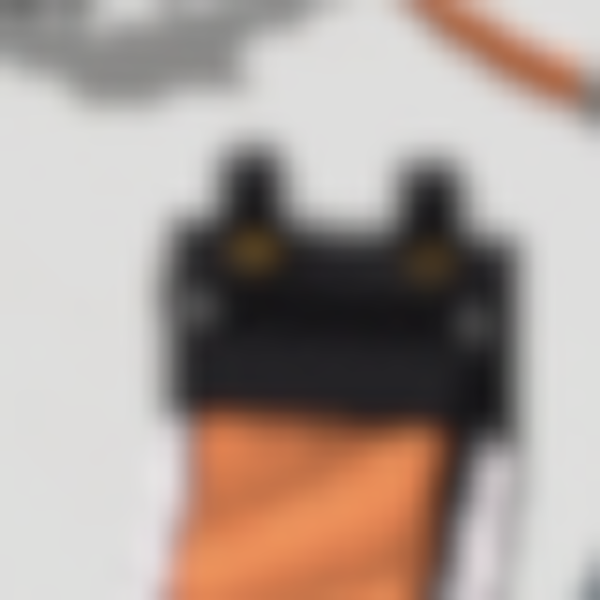

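```bash
python3 - <<'E'
from al import *
from scipy.ndimage import map_coordinates
im16=sum(bot.get_image('top')[0].astype(float) for _ in range(4))/4
np.save('pics/t16.npy',im16)
A=np.arange(60,116,1.0)
def prof(im,lat0,lat1):
    g=im.mean(2) if im.ndim==3 else im
    out=[]
    for a in A:
        pts=[]
        for l in np.arange(lat0,lat1,1):
            p=c+o*a/1e3+np.array([.99,-.141])*l/1e3; pts.append([p[0],p[1],.106])
        uv=proj('top',np.array(pts)); out.append(map_coordinates(g,[uv[:,1],uv[:,0]],order=1).mean())
    return np.array(out).round().astype(int)
for t in ('12','13','14','15'):
    im=cv2.imread(f'pics/top{t}.png').astype(float); print(t,prof(im,-5,5)[14:].tolist()); 
print(16,prof(im16,-5,5)[14:].tolist()); print(16,'hi',prof(im16,17,21)[14:].tolist(), 'lo',prof(im16,-21,-17)[14:].tolist())
print('13 hi',prof(cv2.imread('pics/top13.png').astype(float),17,21)[14:].tolist())
E
```

```text
12 [130, 131, 130, 130, 129, 127, 126, 124, 120, 117, 115, 116, 116, 116, 117, 117, 118, 118, 118, 111, 100, 90, 84, 80, 76, 74, 74, 73, 72, 72, 72, 73, 75, 78, 88, 101, 117, 136, 154, 165, 170, 173]
13 [74, 74, 74, 74, 74, 74, 74, 75, 76, 77, 81, 91, 102, 110, 113, 117, 119, 119, 118, 111, 100, 90, 84, 80, 76, 75, 74, 74, 73, 73, 73, 74, 76, 79, 89, 101, 117, 136, 154, 165, 169, 173]
14 [81, 76, 75, 75, 75, 76, 75, 75, 75, 74, 75, 75, 76, 76, 76, 77, 82, 91, 101, 101, 94, 86, 82, 79, 75, 74, 74, 73, 73, 73, 72, 74, 75, 79, 89, 101, 117, 136, 154, 165, 170, 174]
15 [89, 83, 80, 77, 75, 75, 75, 75, 75, 75, 75, 75, 75, 75, 76, 77, 80, 86, 91, 90, 85, 81, 78, 76, 74, 73, 73, 73, 73, 73, 73, 74, 76, 80, 90, 102, 118, 136, 153, 164, 168, 172]
16 [87, 81, 78, 76, 74, 74, 74, 74, 74, 74, 74, 74, 74, 75, 75, 76, 79, 85, 91, 91, 86, 81, 78, 76, 74, 73, 73, 73, 73, 73, 73, 74, 76, 79, 89, 101, 117, 136, 153, 165, 169, 173]
16 hi [85, 78, 76, 75, 74, 74, 74, 74, 74, 74, 74, 74, 74, 75, 75, 75, 77, 81, 84, 85, 79, 74, 71, 71, 71, 71, 71, 71, 72, 72, 72, 72, 73, 74, 86, 102, 117, 134, 150, 164, 168, 171] lo [76, 73, 71, 70, 69, 70, 71, 71, 70, 70, 70, 70, 71, 71, 72, 72, 76, 81, 87, 84, 80, 76, 73, 69, 66, 66, 66, 66, 66, 67, 67, 70, 72, 77, 88, 99, 115, 135, 155, 165, 169, 173]
13 hi [75, 75, 75, 74, 73, 73, 74, 75, 77, 78, 81, 91, 101, 110, 114, 118, 120, 115, 110, 103, 92, 81, 74, 72, 70, 70, 71, 73, 73, 73, 73, 73, 73, 74, 87, 102, 118, 135, 150, 165, 168, 170]
```

The foot's trailing end measures -104.75 mm along (home is -105), and the brightness estimate of the remaining gap is ≤1.8 mm. One more controlled push to about 30 N will seat it, then I back away.

>>> drive_tool(series=[{"dx": -0.2, "dy": -1, "dz": 0, "ax": 0, "ay": 0, "az": 0, "jaw": 0}, {"dx": -0.3, "dy": -2, "dz": 0, "ax": 0, "ay": 0, "az": 0, "jaw": 0}, {"dx": -0.4, "dy": -2.6, "dz": 0, "ax": 0, "ay": 0, "az": 0, "jaw": 0}, {"dx": -0.4, "dy": -2.6, "dz": 0, "ax": 0, "ay": 0, "az": 0, "jaw": 0}, {"dx": -0.4, "dy": -2.6, "dz": 0, "ax": 0, "ay": 0, "az": 0, "jaw": 0}])

```text
time_s: 17.1
eef_pos: [0.5816, 0.1414, 0.0933]
eef_rot: [[-0.99, 0.063, -0.123], [0.138, 0.431, -0.892], [-0.003, -0.9, -0.436]]
ft_force: [2.5, 25.5, 0.6]
opening: 0.002
```

>>> drive_tool(series=[{"dx": 0.4, "dy": 3, "dz": 0, "ax": 0, "ay": 0, "az": 0, "jaw": 0}, {"dx": 1, "dy": 6, "dz": 0, "ax": 0, "ay": 0, "az": 0, "jaw": 0}, {"dx": 1.6, "dy": 11, "dz": 0, "ax": 0, "ay": 0, "az": 0, "jaw": 0}, {"dx": 3, "dy": 21, "dz": 4, "ax": 0, "ay": 0, "az": 0, "jaw": 0}, {"dx": 5, "dy": 36, "dz": 14, "ax": 0, "ay": 0, "az": 0, "jaw": 0}, {"dx": 7, "dy": 51, "dz": 24, "ax": 0, "ay": 0, "az": 0, "jaw": 0}, {"dx": 9, "dy": 66, "dz": 40, "ax": 0, "ay": 0, "az": 0, "jaw": 0}, {"dx": 9, "dy": 66, "dz": 40, "ax": 0, "ay": 0, "az": 0, "jaw": 0}])

```text
time_s: 17.9
eef_pos: [0.5908, 0.2066, 0.1352]
eef_rot: [[-0.99, 0.064, -0.124], [0.139, 0.428, -0.893], [-0.004, -0.901, -0.433]]
ft_force: [0.5, -1.3, 0.6]
opening: 0.001
```

```bash
python3 k.py; python3 - <<'E'
from al import *
from scipy.ndimage import map_coordinates
ims=[];ds=[]
for _ in range(8):
    i,d=bot.get_image('top');ims.append(i.astype(float));ds.append(d)
im16=np.mean(ims,0); d=np.median(ds,0); np.savez('pics/top17.npz',d=d,im=im16)
cv2.imwrite('pics/top17.png',im16.astype(np.uint8))
cv2.imwrite('pics/top17c.png',cv2.resize(im16.astype(np.uint8)[180:290,240:380],(700,550),interpolation=cv2.INTER_CUBIC))
A=np.arange(-125,116,1.0)
def prof(im,lat0,lat1):
    g=im.mean(2); out=[]
    for a in A:
        pts=[[*(c+o*a/1e3+np.array([.99,-.141])*l/1e3),.106] for l in np.arange(lat0,lat1,1)]
        uv=proj('top',np.array(pts)); out.append(map_coordinates(g,[uv[:,1],uv[:,0]],order=1).mean())
    return np.array(out).round().astype(int)
for L in((-5,5),(17,21),(-21,-17)):
    p=prof(im16,*L); print(L,p[199:226].tolist()); print('  end',p[8:40].tolist())
W=cloud('top',d);P=W.reshape(-1,3);dd=P[:,:2]-c;a=dd@o*1e3;l=dd@np.array([.99,-.141])*1e3
for lo,hi in((-104,-94),(-85,65),(78,92)):
    m=(a>lo)&(a<hi)&(abs(l)<18); 
    print(lo,hi,np.median(P[m,2]).round(4),np.degrees(np.polyfit(a[m]/1e3,P[m,2],1)[0]).round(2))
m=(a>10)&(a<65)&(abs(l)<18)
E
python3 prof.py 17
```

```text
t 17.9 q [ 0.557  1.014  1.115 -0.8    1.834 -0.736] p [0.5908 0.2066 0.1352] f [ 0.5 -1.3  0.6] op 0.001
[[-0.99, 0.064, -0.124], [0.139, 0.428, -0.893], [-0.004, -0.901, -0.433]]
(-5, 5) [86, 80, 77, 75, 74, 73, 73, 73, 73, 74, 74, 73, 73, 73, 74, 75, 78, 85, 91, 90, 85, 80, 77, 75, 73, 72, 72]
  end [156, 160, 164, 164, 158, 151, 143, 132, 120, 106, 95, 84, 76, 72, 69, 69, 69, 69, 69, 69, 70, 80, 95, 112, 128, 146, 162, 173, 179, 184, 186, 186]
(17, 21) [85, 78, 76, 75, 75, 74, 74, 74, 74, 74, 74, 74, 74, 74, 74, 75, 76, 80, 84, 85, 80, 74, 71, 70, 70, 70, 71]
  end [169, 169, 170, 170, 169, 167, 162, 149, 135, 120, 105, 90, 81, 77, 74, 72, 72, 72, 73, 74, 75, 85, 101, 117, 131, 146, 163, 167, 170, 172, 174, 175]
(-21, -17) [76, 73, 71, 70, 69, 69, 70, 70, 70, 70, 70, 70, 69, 70, 70, 71, 75, 80, 86, 83, 79, 75, 72, 68, 65, 65, 64]
  end [149, 153, 158, 162, 164, 166, 163, 149, 136, 122, 107, 92, 81, 76, 71, 68, 67, 66, 65, 63, 62, 66, 71, 77, 89, 103, 116, 124, 131, 138, 140, 141]
-104 -94 0.1014 -30.66
-85 65 0.1012 1.2
78 92 0.1062 -50.81
17 slope deg 0.53 z@-140 99.8 z@0 101.1
-180 145; -174 136; -168 None; -162 None; -156 None; -150 None; -144 None; -138 None; -132 None; -126 None; -120 None; -114 101; -108 102; -102 102; -96 99; -90 101; -84 100; -78 100; -72 100; -66 100; -60 100; -54 101; -48 100; -42 100; -36 101; -30 101; -24 101; -18 100; -12 101; -6 102; 0 101; 6 101; 12 102; 18 102; 24 103; 30 102; 36 102; 42 103; 48 102; 54 103; 60 103; 66 102; 72 106; 78 106; 84 107; 90 100; 96 119; 102 121; 108 116;
```

View pics/top17c.png

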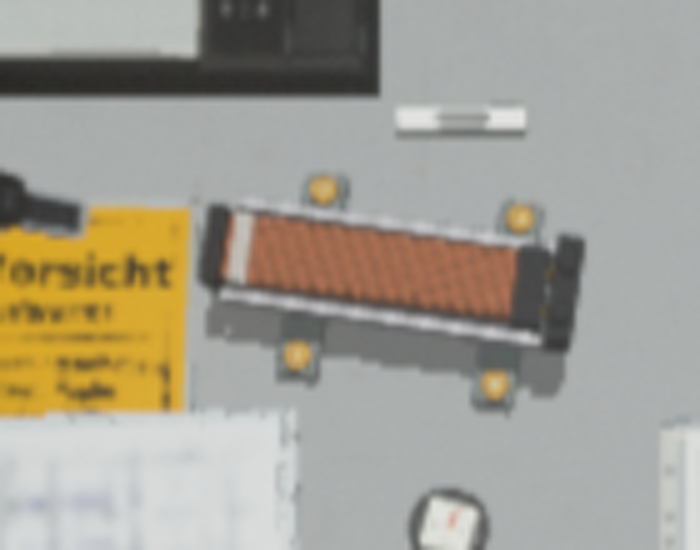

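Off the coil now. The gap estimates disagree (0.5 to 2.7 mm), so I'll calibrate with the earlier pictures, where both coil edges are clear.

```bash
python3 - <<'E'
from al import *
from scipy.ndimage import map_coordinates
A=np.arange(-190,116,.5)
def prof(im,lat0,lat1,z=.106):
    g=im.mean(2); out=[]
    for a in A:
        pts=[[*(c+o*a/1e3+np.array([.99,-.141])*l/1e3),z] for l in np.arange(lat0,lat1,1)]
        uv=proj('top',np.array(pts)); out.append(map_coordinates(g,[uv[:,1],uv[:,0]],order=1).mean())
    return np.array(out)
def cross(p,lev,lo,hi,rise):
    i=[k for k in range(len(A)-1) if lo<=A[k]<=hi and ((p[k]<lev<=p[k+1]) if rise else (p[k]>=lev>p[k+1]))]
    if not i: return None
    k=i[0]; return round(A[k]+.5*(lev-p[k])/(p[k+1]-p[k]),2)
for t,e,f in(('10',-167,33),('11',-154,46),('12',-139,60),('13',-116,85),('14',-109,91),('15',-108,93),('17',-108,93)):
    im=np.load(f'pics/top{t}.npz')['im'].astype(float)
    for L in((17,21),(-21,-17),(-5,5)):
        p=prof(im,*L)
        # winding-foot-cheek inner edge (copper->black) , inner end-cheek edge (black->white strip)
        print(t,L,'foot-inner',cross(p,100,f-28,f-8,False),'endcheek-inner',cross(p,110,e+4,e+22,True),'foot',cross(p,96,f-8,f+8,True),'block',cross(p,96,f,102,False))
E
```

```text
10 (17, 21) foot-inner 10.52 endcheek-inner -153.59 foot 34.08 block 93.37
10 (-21, -17) foot-inner None endcheek-inner -151.45 foot 33.27 block 93.35
10 (-5, 5) foot-inner 11.78 endcheek-inner -153.36 foot 33.36 block 94.12Traceback (most recent call last):
  File "<stdin>", line 17, in <module>
  File "<stdin>", line 8, in prof
  File "h.py", line 19, in proj
    f,cx,cy,k1,T=cal(n)
                 ~~~^^^
  File "h.py", line 6, in cal
    c=bot.get_calibration(n); f=240/np.tan(np.radians(c['fovy'])/2)
ValueError: time passes only in moves, steps and waits
```

```bash
cat >> h.py <<'E'
import functools
cal=functools.lru_cache(None)(cal)
E
python3 - <<'E'
from al import *
from scipy.ndimage import map_coordinates
A=np.arange(-190,116,.5)
def prof(im,lat0,lat1,z=.106):
    g=im.mean(2); out=[]
    for a in A:
        pts=[[*(c+o*a/1e3+np.array([.99,-.141])*l/1e3),z] for l in np.arange(lat0,lat1,1)]
        uv=proj('top',np.array(pts)); out.append(map_coordinates(g,[uv[:,1],uv[:,0]],order=1).mean())
    return np.array(out)
def cross(p,lev,lo,hi,rise):
    i=[k for k in range(len(A)-1) if lo<=A[k]<=hi and ((p[k]<lev<=p[k+1]) if rise else (p[k]>=lev>p[k+1]))]
    if not i: return None
    k=i[0]; return round(float(A[k]+.5*(lev-p[k])/(p[k+1]-p[k])),2)
for t,e,f in(('10',-167,33),('11',-154,46),('12',-139,60),('13',-116,85),('14',-109,91),('15',-108,93),('17',-108,93)):
    im=np.load(f'pics/top{t}.npz')['im'].astype(float)
    for L in((17,21),(-21,-17),(-5,5)):
        p=prof(im,*L)
        print(t,L,'foot-inner',cross(p,100,f-28,f-8,False),'endcheek-inner',cross(p,110,e+4,e+22,True),'foot',cross(p,96,f-8,f+8,True),'block',cross(p,96,f,102,False))
E
```

```text
10 (17, 21) foot-inner 10.52 endcheek-inner -153.59 foot 34.08 block 93.37
10 (-21, -17) foot-inner None endcheek-inner -151.45 foot 33.27 block 93.35
10 (-5, 5) foot-inner 11.78 endcheek-inner -153.36 foot 33.36 block 94.12
11 (17, 21) foot-inner 25.11 endcheek-inner -141.93 foot 46.62 block 93.57
11 (-21, -17) foot-inner None endcheek-inner -138.42 foot 46.65 block 93.5
11 (-5, 5) foot-inner 24.52 endcheek-inner -140.59 foot 46.67 block 94.28
12 (17, 21) foot-inner 39.52 endcheek-inner -125.95 foot 62.09 block 93.52
12 (-21, -17) foot-inner None endcheek-inner -123.84 foot 61.68 block 93.51
12 (-5, 5) foot-inner 40.38 endcheek-inner -125.47 foot 61.8 block 94.4
13 (17, 21) foot-inner 64.74 endcheek-inner -101.64 foot 85.53 block 93.61
13 (-21, -17) foot-inner None endcheek-inner -98.62 foot 85.66 block 93.47
13 (-5, 5) foot-inner 64.98 endcheek-inner -101.38 foot 85.46 block 94.42
14 (17, 21) foot-inner 71.8 endcheek-inner -95.12 foot None block None
14 (-21, -17) foot-inner None endcheek-inner -92.42 foot None block None
14 (-5, 5) foot-inner 71.24 endcheek-inner -94.63 foot 91.45 block 93.72
15 (17, 21) foot-inner 72.1 endcheek-inner -93.5 foot None block None
15 (-21, -17) foot-inner None endcheek-inner -91.38 foot None block None
15 (-5, 5) foot-inner 72.39 endcheek-inner -93.98 foot None block None
17 (17, 21) foot-inner 72.03 endcheek-inner -94.41 foot None block None
17 (-21, -17) foot-inner None endcheek-inner -91.48 foot None block None
17 (-5, 5) foot-inner 71.98 endcheek-inner -94.1 foot None block None
```

Calibrated displacements put the gap at 0 to 1.3 mm, against a hard stop. Last, a check that the other instruments did not move.

>>> drive_tool(series=[{"dx": 2, "dy": 10, "dz": 30, "ax": 0, "ay": 0, "az": 0, "jaw": 0}, {"dx": 2, "dy": 15, "dz": 70, "ax": 0, "ay": 0, "az": 0, "jaw": 0}, {"dx": 0, "dy": 15, "dz": 110, "ax": 0, "ay": 0, "az": 0, "jaw": 0}, {"dx": 0, "dy": 15, "dz": 150, "ax": 0, "ay": 0, "az": 0, "jaw": 0}, {"dx": 0, "dy": 15, "dz": 150, "ax": 0, "ay": 0, "az": 0, "jaw": 0}])

```text
time_s: 18.8
eef_pos: [0.5909, 0.2199, 0.2889]
eef_rot: [[-0.99, 0.069, -0.124], [0.141, 0.43, -0.892], [-0.008, -0.9, -0.436]]
ft_force: [-0.1, 0.6, 0.0]
opening: -0.004
```

```bash
python3 k.py; python3 -c "
from h import *
a=cv2.imread('pics/top0.png'); b,d=grab('top','top18'); s,_=grab('side','side18')
D=cv2.absdiff(a,b).max(2)
for n,(x0,y0,x1,y1) in dict(compass=(320,275,342,296),level=(316,198,350,210),dip=(415,185,490,245),watch=(218,215,244,240)).items():
    print(n,D[y0:y1,x0:x1].mean().round(1),np.percentile(D[y0:y1,x0:x1],98))
cv2.imwrite('pics/both.png',np.vstack([a[170:300,150:500],b[170:300,150:500]]))"
```

```text
t 18.8 q [ 0.571  0.854  1.032 -0.854  2.007 -0.912] p [0.5909 0.2199 0.2889] f [-0.1  0.6  0. ] op -0.004
[[-0.99, 0.069, -0.124], [0.141, 0.43, -0.892], [-0.008, -0.9, -0.436]]
compass 9.4 13.779999999999973
level 9.6 13.0
dip 8.8 14.0
watch 12.2 57.0
```

View pics/both.png

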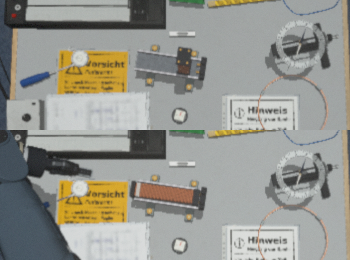

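View pics/side18.png

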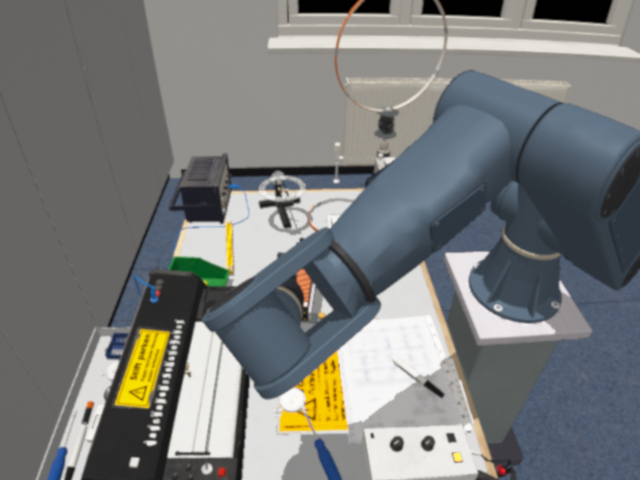

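```bash
python3 -c "
from station import bot
print(bot.job_done())"
```

```text
the job is handed in; nothing more can be done
None
```

The coil lies on its side in the channel with its foot over both contact pins, up against the terminal block. The job is handed in at about 19 s of the 61 s allowed. I tipped it over its foot edge between the open fingers, resting on the front one all the way down. Then I closed the jaws, pushed the free end along the channel and backed off.

- **Seating:** the coil came to a hard stop at about 25 N of push, below the 45 N limit. A second push did not move it. The coil's travel in the pictures puts the remaining gap at about 0 to 1.3 mm. Two cruder readings said 1.8 and 2.7 mm; all are within 3 mm, but I could not read the gap directly to better than about 1 mm.
- **Flatness:** the depth readings show the coil lying flat along its length, with both end cheeks at about the expected height. They also show a 1° to 1.5° slope, which was there before I pushed, so I took it for camera error.
- **Fingertips:** the camera showed them about 25 mm farther back than the stated geometry, so I picked moves that were safe either way.
- **Surroundings:** the compass, spirit level, dip circle and stopwatch look unmoved in the before and after pictures. The arm was clear and touching nothing when I handed in.

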